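Slide the tip box into the lift-up locker and lower its flap

ROBOT

A 6-joint arm with a two-finger parallel gripper is mounted at the origin on a cart in front of the work surface, level with it; the furniture and walls round the work are solid. World frame = base frame: x ahead of the robot, y to its left, z up, the work surface at z = 0. Lengths are in m, angles in rad, forces in N, time in s.
With the tool pointing down it reaches from about 0.325 to 0.85 m from the base axis. Payload 15.5 kg.
Tool frame: the origin (TCP) lies at the very end of the fingers, on their centre line; the grasp point (between the pads) lies 19 mm behind it (manip.grasp_offset is the z of the grasp point in the tool frame, in m); z points along the fingers, y is the direction in which the jaws open and shut (so a half turn about z gives the same grasp; the last joint's range is limited). The gripper opens to 91 mm and grips with 3 to 60 N. Pads are 32 mm wide; open, the fingers measure 118 mm over their backs; the gripper's body (76 mm by 178 mm) begins 60 mm behind the grasp point.
Start: joints at [-1.246, 0.494, 1.345, -0, 1.302, -0.096], TCP at [0.255, -0.571, 0.214] pointing down, gripper open.
Joint ranges: [-2.91, 2.91], [-0.82, 2.16], [0.22, 2.67], [-1.22, 4.37], [0.12, 2.79], [-3.08, 3.08]. Speed limits (rad/s): [1.89, 1.89, 2.57, 3.01, 3.01, 3.01].

INTERFACE

Orientations are given as a rotation vector (axis times angle).
In Python, from cell import manip, optics gives the robot as it stands.
- The arm moves only by the tool apply_moves, never from a script. Its argument "moves" is a list of rows, each an object with "twist": the turn, a rotation vector about the tool's x, y, z in rad, a list of three; "translation": the shift along the tool's x, y, z in mm, a list of three; "hand": the opening, from 0 (shut) to 1 (fully open). In form: [{"twist": [ax, ay, az], "translation": [x, y, z], "hand": hand}, ...]. A call has 1 to 12 rows; each row shifts and turns the pose as measured when the row begins, along the tool's axes as they then stand; what a row does not reach is not made up. A row lasts 1/10 s, in which the tool goes at most 50 mm and 8.59 degrees, less where a joint would pass 70% of its speed; a pose out of reach is approached as far as the arm can. A call is refused whole if a number of a shift passes 50 or a number of a turn 0.15, either way. A call with a gripper value outside its range is refused whole. The fingers move at their own pace and stop on an object; "force" is the grip in N (left out, the last holds). Time passes only in rows, so rows that do not move let the fingers close. It gives the time, the measured TCP pose, the force and the opening at its end, in the units of the state.
- manip.get_state(): the state, without advancing time (a new reading comes with each control period).
- optics.read_camera(name): name is "side" or "top"; returns the picture (480x640x3 uint8, blue, green, red); there is no depth.
- optics.get_calibration(name): a dict with "K" (3x3 intrinsics, pixels), "cam_to_world" (4x4, takes a point from camera to world coordinates). Camera axes: x right, y down, z forward; pixel columns grow to the right and rows downward; lengths in m; the calibration is good to about 2 mm. A picture is of the moment at which its call begins. get_calibration takes no time and is no camera call.
- manip.hand_in(): hands the job in, once; it reports no verdict.
Trained networks look in the newest picture that a camera, given by its name, has taken for a name from the list of things; names that differ only in an ending like _2 or _b are one class to them, and where a whole thing is asked for, a point or a joint stands for the part that bears it (a point fixed in the world has none). Each returns a list of dicts, best first, with "p" (0 to 1); they miss things now and then, are a little off and sometimes report something else, mostly with a low value. They report only what shows in the picture. A call takes as long as a camera call. They do not tell look-alikes from the thing itself.
- optics.boxes_of(camera, thing): "rect" ([left, top, right, bottom] in pixels, round what is visible of it).
- optics.place_of(camera, thing): "uv" ([column, row] in pixels: a listed point, or the origin of a listed thing).
The state is a dict: "clock": time; "joint_positions": joint angles; "joint_vel": joint speeds; "effort": joint torques, N m; "position": TCP position; "tool_rot": TCP orientation; "wrist_force": force on the tool from outside, world axes, zero at the start; "moment": the same for the moment, N m; "opening": finger opening in m.
Only numpy, scipy, OpenCV 4.12 (cv2) and the standard library are available. Lean on these libraries where they do the work, as an engineer would, in place of code of your own. Each camera call takes 0.05 s, during which the arm holds its last target.

TASK

Raise the locker's lift-up flap until its stay locks and holds it up by itself, then slide the box of pipette tips along the bench into the locker, clear of the flap. Then press the orange tab to unlock the stay and bring the flap down gently until it is fully shut over the box. Keep the box upright and leave the other things on the bench where they are.

Things in the scene. Friction and masses are not known exactly. Their poses are not given: they have to be found in the camera images.
- locker: White locker fixed on the bench, 260 mm wide (y), 150 mm high, no floor. Origin on the bench below the middle of the flap's hinge line; x points into the locker, y left, z up. Inside: y -122 to 122 mm; the sloping front runs from x = -138 mm at the bench to the hinge line at x = 0, z = 150 mm; the back's inside is at x = 62 mm. To be clear of the shut flap the box's centre needs x of -30 to 20 mm.
- flap (a joint): Grey flap, 195 mm from hinge line to free edge. 0 = shut (45 degrees below level); 0.785 = level towards the robot; 1.57 = 45 degrees above level; the stay locks once past 2.11, end stop 2.21; locked it rests at about 2.07, edge 340 mm up. Lifting takes 3 to 6 N at the knob. Unlocked it sinks slowly by itself and stops ajar at about 0.15 by hinge friction: push it the last bit; it then stays shut.
- knob (a point): Centre of the black ball knob: 28 mm diameter, on a 14 mm stem square to the flap, centre 33 mm off its outer face (35 mm off the plane of the hinge line); 160 mm from the hinge line, mid-width. Moves with the flap. Pinched across the locker's y, it turns between the fingers, so a tool pointing down can keep its attitude through the swing.
- flap_face (a point): Bare spot on the flap's outer face, 160 mm from the hinge line and 60 mm left of mid-width, for pushing the flap shut (towards locker +x and down). Moves with the flap.
- stay_tab (a joint): Release tab of the stay, an orange pad on a steel bracket, at the locker's right side: 0 = up (bolt engaged), 0.015 = fully down, sprung up with 2 to 4 N. Below about 0.009 the stay stays locked; keep it pressed until the flap has sunk 0.5 rad (about 1.3 s), or it may catch again. It also dips by itself when the rising flap's pin rides over the bolt.
- tab_top (a point): Centre of the top face of the orange tab's round pad, 34 mm diameter, 180 mm above the bench when up; pressed straight down. In the locker's frame at x = -65 mm, y = -215 mm. The pad lies 87 mm to the right of the flap's side edge: keep a wide gripper clear of the raised flap.
- box_mid (a point): Centre (half-way up) of the closed blue box of pipette tips with a clear lid: 78 mm (its x) by 118 mm (its y) by 58 mm high, 0.16 kg, loose on the bench in front of the locker. The lid does not open; a small lip stands out 5 mm on its near (-x) side, 42 to 45 mm up, within 14 mm of the middle.
- my_beaker_100: Small glass beaker, 54 mm wide, 68 mm high, bystander; origin at the centre of its underside.
- my_dropper_bottle_1: Amber dropper bottle, 33 mm wide, 106 mm high, bystander; origin at the centre of its underside.
- my_vial_1: Glass vial with black cap, 25 mm wide, 50 mm high, bystander; origin at the centre of its underside.
- my_stopper_2: Red rubber stopper, 26 mm wide, 24 mm high, bystander; origin at the centre of its underside.
- my_petri_dish: Glass petri dish, 67 mm wide, 16 mm high, bystander; origin at the centre of its underside.
- my_tape_roll: Roll of label tape lying flat, 52 mm wide, 19 mm high, bystander at the left; origin at the centre of its underside.
- my_media_bottle: Glass bottle with blue cap, 92 mm wide, 209 mm high, bystander at the back right of the locker; origin at the centre of its underside.
Things that resemble listed ones, but are neither listed nor needed, are in the scene too. What is shaped like the part that bears box_mid but pink is not meant.

How it is judged:
By the outcome, as a careful person would: the job done as asked, in the order asked, and still so for the second after the job is handed in, with the robot touching nothing.
It also fails if it takes over 72 s, if anything falls off the work surface, if the arm or the gripper's body presses on something with over 40 N, if the wrist force passes 120 N, or if a joint passes its speed limit or range.

## Working session

There is one attempt and no reset: what is moved stays moved. The work goes in short steps, Python scripts to look and compute and a tool call to move; the robot and the scene stay as the last step left them, time stands still between calls to the robot, and variables do not carry over. Pictures are saved under pics/ and viewed, and the job is handed in when it is done.

Besides the shell and the picture viewer there is one more tool, called after ">>>" in YAML: its name, and indented under it one key for each argument. apply_moves: Moves the arm, as the interface text tells. Its arguments: {"type":"object","properties":{"moves":{"type":"array"},"force":{"type":"number"}},"required":["moves"]}

```bash
ls; mkdir -p pics
cat > h.py <<'E'
import numpy as np, cv2
from cell import manip, optics
from scipy.spatial.transform import Rotation as R
def cal(n):
    c=optics.get_calibration(n); return np.array(c["K"]),np.array(c["cam_to_world"])
def ray(n,uv):
    K,T=cal(n); d=np.linalg.inv(K)@np.array([uv[0],uv[1],1.]); return T[:3,3],T[:3,:3]@d
def onz(n,uv,z):
    o,d=ray(n,uv); return o+d*(z-o[2])/d[2]
def proj(n,p):
    K,T=cal(n); q=K@(T[:3,:3].T@(np.array(p)-T[:3,3])); return q[:2]/q[2]
def tri(a,b):
    o1,d1=ray(*a);o2,d2=ray(*b);d1=d1/np.linalg.norm(d1);d2=d2/np.linalg.norm(d2)
    A=np.stack([d1,-d2],1);s=np.linalg.lstsq(A,o2-o1,rcond=None)[0]
    p,q=o1+s[0]*d1,o2+s[1]*d2
    return (p+q)/2,np.linalg.norm(p-q)
E
python3 - <<'E'
from h import *
np.set_printoptions(precision=4,suppress=True)
for n in("side","top"):
    cv2.imwrite(f"pics/{n}0.png",optics.read_camera(n)); print(n,*cal(n))
    for t in["locker","knob","tab_top","box_mid","flap_face"]:
        print(t,[(np.round(d["uv"],1).tolist(),round(d["p"],2)) for d in optics.place_of(n,t)])
s=manip.get_state();print(s, manip.grasp_offset)
E
```

```text
pics
side [[549.4265   0.     321.1624]
 [  0.     549.4265 233.6787]
 [  0.       0.       1.    ]] [[ 0.9393 -0.0994  0.3285  0.1238]
 [-0.3421 -0.3479  0.8729 -1.3334]
 [ 0.0275 -0.9322 -0.3608  0.6583]
 [ 0.      0.      0.      1.    ]]
locker []
knob [([289.8, 233.1], 0.67)]
tab_top [([333.3, 217.7], 0.63)]
box_mid [([258.5, 243.0], 0.89), ([265.3, 274.1], 0.82)]
flap_face [([290.9, 227.7], 0.97)]
top [[593.7772   0.     326.3996]
 [  0.     593.7772 237.2754]
 [  0.       0.       1.    ]] [[ 0.0688 -0.8364  0.5438 -0.3435]
 [-0.9976 -0.0612  0.0322 -0.1402]
 [ 0.0063 -0.5447 -0.8386  1.5411]
 [ 0.      0.      0.      1.    ]]
locker [([253.9, 216.6], 0.74), ([394.6, 294.6], 0.68)]
knob [([244.7, 242.1], 0.9), ([399.9, 322.1], 0.37)]
tab_top [([320.0, 205.7], 0.53)]
box_mid [([248.0, 276.3], 0.96), ([255.0, 215.3], 0.25)]
flap_face [([226.0, 241.5], 0.79), ([246.9, 241.2], 0.66), ([400.1, 317.7], 0.62), ([392.9, 294.1], 0.24)]
{'clock': 0.6, 'joint_positions': array([-1.2465,  0.4936,  1.3455, -0.    ,  1.3025, -0.0955]), 'joint_vel': array([ 0.0004, -0.001 , -0.0005, -0.0009, -0.0012, -0.0001]), 'effort': array([  0.0006, -87.833 , -38.2138,   0.0706,   0.0442,   0.    ]), 'position': array([ 0.2547, -0.5707,  0.2139]), 'tool_rot': array([-3.0726, -0.6546,  0.    ]), 'wrist_force': array([ 0.1245,  1.0261, -0.1211]), 'moment': array([0.0464, 0.0017, 0.0354]), 'opening': 0.09142913170867327} -0.0188
```

View pics/side0.png

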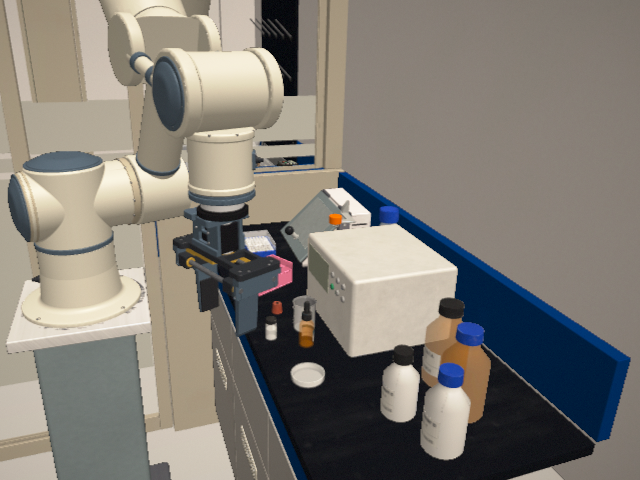

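View pics/top0.png

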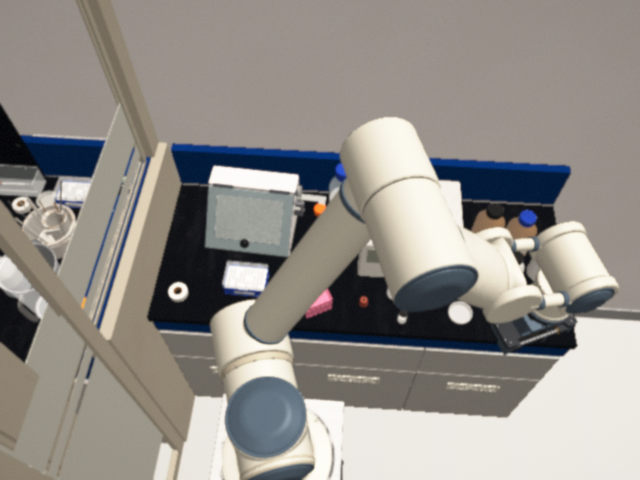

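Top view: the locker is at about (252,215), knob (244,243), orange tab (320,209). The blue box is at (247,277) and the pink look-alike at (320,303). I'll enlarge these.

Run:
```python
from h import *
a=cv2.imread("pics/top0.png")[150:325,150:350];cv2.imwrite("pics/top0c.png",cv2.resize(a,None,fx=4,fy=3.4*4/3.4*0.85,interpolation=cv2.INTER_CUBIC))
a=cv2.imread("pics/side0.png")[175:355,230:430];cv2.imwrite("pics/side0c.png",cv2.resize(a,None,fx=3.3,fy=3.3,interpolation=cv2.INTER_CUBIC))
np.set_printoptions(precision=4,suppress=True)
for nm,a,b in [("knob",(289.8,233.1),(244.7,242.1)),("tab",(333.3,217.7),(320,205.7)),("box",(258.5,243),(248,276.3))]:
    print(nm,tri(("side",a),("top",b)), onz("top",b,{"knob":.06,"tab":.18,"box":.029}[nm]))
for t in["my_tape_roll","my_stopper_2","my_vial_1","my_beaker_100","my_dropper_bottle_1","my_petri_dish","my_media_bottle"]:
  for n in("side","top"):
    print(t,n,[(np.round(d["uv"],1).tolist(),round(d["p"],2),onz(n,d["uv"],0)[:2]) for d in optics.place_of(n,t)][:3])
```

```text
knob (array([0.5837, 0.1572, 0.0555]), np.float64(0.002185327669693389)) [0.5822 0.1563 0.06  ]
tab (array([ 0.6395, -0.062 ,  0.1774]), np.float64(0.01039164161135981)) [ 0.644  -0.0626  0.18  ]
box (array([0.4786, 0.1335, 0.043 ]), np.float64(0.001861427558748552)) [0.4852 0.136  0.029 ]
my_tape_roll side [([269.3, 337.2], 0.2, array([ 0.3937, -0.308 ]))]
my_tape_roll top [([179.8, 291.7], 0.67, array([0.4357, 0.3323]))]
my_stopper_2 side [([279.4, 312.5], 0.49, array([ 0.4456, -0.2081]))]
my_stopper_2 top [([360.6, 303.3], 0.66, array([ 0.4361, -0.1952]))]
my_vial_1 side [([269.4, 336.9], 0.63, array([ 0.3943, -0.3069]))]
my_vial_1 top [([397.1, 324.0], 0.47, array([ 0.3784, -0.3007])), ([391.4, 292.5], 0.19, array([ 0.4777, -0.2837]))]
my_beaker_100 side [([303.6, 325.4], 0.8, array([ 0.4824, -0.2826]))]
my_beaker_100 top [([243.2, 241.4], 0.71, array([0.6219, 0.1733])), ([395.0, 290.4], 0.57, array([ 0.4853, -0.2941]))]
my_dropper_bottle_1 side [([303.4, 341.2], 0.84, array([ 0.4609, -0.3463]))]
my_dropper_bottle_1 top [([180.3, 291.3], 0.7, array([0.4371, 0.3311])), ([394.3, 293.1], 0.15, array([ 0.4763, -0.2921]))]
my_petri_dish side [([307.6, 377.5], 0.6, array([ 0.4274, -0.4742])), ([278.0, 309.7], 0.41, array([ 0.4461, -0.1938]))]
my_petri_dish top [([456.4, 313.6], 0.64, array([ 0.4231, -0.4699]))]
my_media_bottle side []
my_media_bottle top [([343.7, 207.1], 0.53, array([ 0.7746, -0.1284]))]
```

View pics/top0c.png

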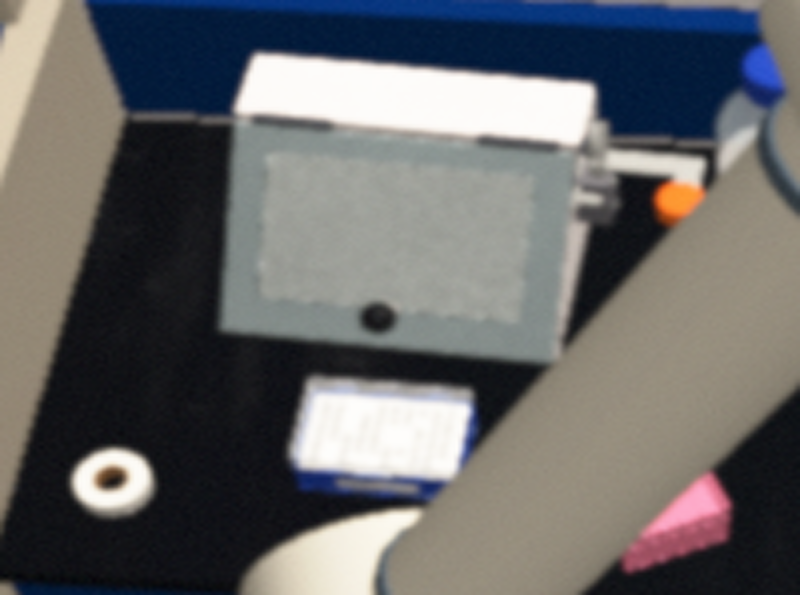

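View pics/side0c.png

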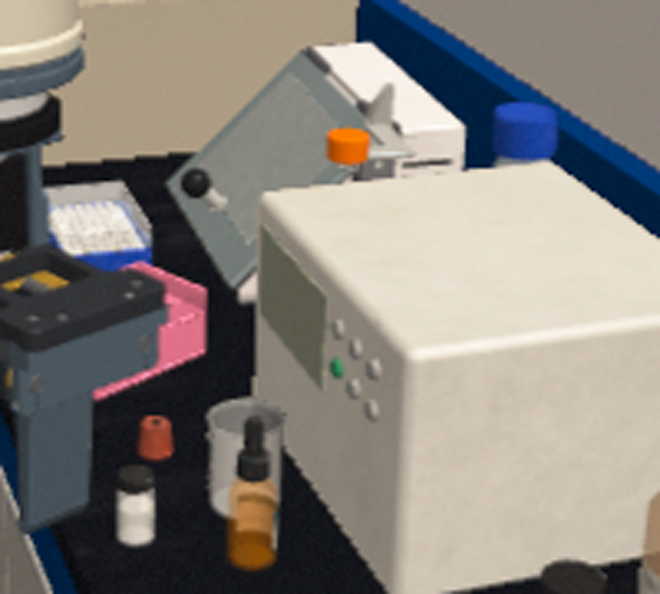

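Run:
```python
from h import *
from scipy.optimize import least_squares
np.set_printoptions(precision=4,suppress=True)
c=.7071
def fl(s,y,n=0.002): return [-c*s-c*n,y,.15-c*s+c*n]
t=lambda u,v:("top",(150+u/4,150+v/3.4)); sd=lambda u,v:("side",(230+u/3.3,175+v/3.3))
obs=[(fl(.16,0,.035),t(378,318)),(fl(.16,0,.035),sd(195,183)),([-.065,-.215,.18],t(680,200)),([-.065,-.215,.18],sd(348,133)),
(fl(.195,.128),t(218,333)),(fl(.195,-.128),t(558,362)),(fl(.195,.128),sd(168,183)),(fl(.195,-.128),sd(240,287)),(fl(0,.128),t(238,118)),(fl(0,.128),sd(308,52))]
def W(q,p):
    x,y,a=q;p=np.array(p);return np.array([x+np.cos(a)*p[0]-np.sin(a)*p[1],y+np.sin(a)*p[0]+np.cos(a)*p[1],p[2]])
f=lambda q:np.concatenate([proj(o[0],W(q,p))-o[1] for p,o in obs])
r=least_squares(f,[.7,.15,0],loss="soft_l1");print(r.x);print(f(r.x).reshape(-1,2))
print(W(r.x,fl(.16,0,.035)),W(r.x,[-.065,-.215,.18]))
# box: fit top view bottom-near etc; top lid corners crop
bo=[([-.039,.059,.058],t(295,468)),([.039,.059,.058],t(308,380)),([.039,-.059,.058],t(472,388)),([-.039,.059,.0],t(299,487)),([.039,-.059,.058],sd(152,245-22))]
g=lambda q:np.concatenate([proj(o[0],W(q,p))-o[1] for p,o in bo])
r2=least_squares(g,[.48,.135,0],loss="soft_l1");print(r2.x);print(g(r2.x).reshape(-1,2))
```

```text
[ 0.7179  0.1456 -0.0677]
[[ 0.5235 -1.1579]
 [ 0.1591  0.9266]
 [ 0.552  -1.5111]
 [-0.536   0.6487]
 [ 0.739  -1.6494]
 [-1.0188 -0.0626]
 [-1.0227  0.9835]
 [-3.9359  0.9042]
 [-0.4623 -2.1729]
 [-1.7698 -2.1607]]
[0.5803 0.1549 0.0616] [ 0.6385 -0.0645  0.18  ]
[0.4754 0.1383 0.0234]
[[-0.5211 -2.2545]
 [ 0.0007 -0.1085]
 [-0.3956 -0.7315]
 [ 1.2592  1.6656]
 [-0.7615  1.1281]]
```

```bash
cat >> h.py <<'E'
def plan(target,yaw=None,n=12,tilt=None,s=None):
    """rows (const) from now to target pos (tool down, tool x at yaw)"""
    st=manip.get_state(); p=np.array(st["position"]);Rn=R.from_rotvec(st["tool_rot"])
    Rt=R.from_euler("z",yaw)*R.from_euler("x",np.pi) if yaw is not None else Rn
    rv=(Rn.inv()*Rt).as_rotvec()
    d=(np.array(target)-p)
    print("now",p.round(4),"tool-axes shift mm",(Rn.inv().apply(d)*1e3).round(1),"turn",rv.round(3))
    for i in range(n):
        Ri=Rn*R.from_rotvec(rv*i/n); print((Ri.inv().apply(d/n)*1e3).round(1).tolist(),(rv/n).round(3).tolist())
E
python3 - <<'E'
from h import *
np.set_printoptions(precision=4,suppress=True)
print(onz("side",(307,287),0),onz("side",(349.7,353.8),0))
plan([.42,-.2,.25],None,9)
E
```

```text
[ 0.5528 -0.0984  0.    ] [ 0.5393 -0.4228  0.    ]
now [ 0.2548 -0.5707  0.2139] tool-axes shift mm [ 302.  -271.2  -36.1] turn [0. 0. 0.]
[33.6, -30.1, -4.0] [0.0, 0.0, 0.0]
[33.6, -30.1, -4.0] [0.0, 0.0, 0.0]
[33.6, -30.1, -4.0] [0.0, 0.0, 0.0]
[33.6, -30.1, -4.0] [0.0, 0.0, 0.0]
[33.6, -30.1, -4.0] [0.0, 0.0, 0.0]
[33.6, -30.1, -4.0] [0.0, 0.0, 0.0]
[33.6, -30.1, -4.0] [0.0, 0.0, 0.0]
[33.6, -30.1, -4.0] [0.0, 0.0, 0.0]
[33.6, -30.1, -4.0] [0.0, 0.0, 0.0]
```

>>> apply_moves:
  moves:
    - {"twist":[0,0,0],"translation":[30,-27,-8],"hand":1}
    - {"twist":[0,0,0],"translation":[33,-30,-8],"hand":1}
    - {"twist":[0,0,0],"translation":[33,-30,-8],"hand":1}
    - {"twist":[0,0,0],"translation":[33,-30,-8],"hand":1}
    - {"twist":[0,0,0],"translation":[33,-30,-4],"hand":1}
    - {"twist":[0,0,0],"translation":[33,-30,0],"hand":1}
    - {"twist":[0,0,0],"translation":[33,-30,0],"hand":1}
    - {"twist":[0,0,0],"translation":[33,-30,0],"hand":1}
    - {"twist":[0,0,0],"translation":[33,-30,0],"hand":1}

```text
clock: 2.2
position: [0.418, -0.1995, 0.2509]
tool_rot: [3.071, 0.641, 0.003]
wrist_force: [1.4, -0.0, 0.9]
opening: 0.0911
```

Run:
```python
from h import *
np.set_printoptions(precision=4,suppress=True)
plan([.581,.1555,.17],-.068,9)
s=manip.get_state();print(s["clock"],s["wrist_force"],s["joint_positions"])
```

```text
now [ 0.418  -0.1995  0.2509] tool-axes shift mm [ 291.4 -260.4   80.2] turn [ 0.004 -0.002  0.48 ]
[32.4, -28.9, 8.9] [0.0, -0.0, 0.053]
[30.8, -30.6, 8.9] [0.0, -0.0, 0.053]
[29.1, -32.2, 8.9] [0.0, -0.0, 0.053]
[27.4, -33.7, 8.9] [0.0, -0.0, 0.053]
[25.5, -35.1, 8.9] [0.0, -0.0, 0.053]
[23.6, -36.4, 8.9] [0.0, -0.0, 0.053]
[21.7, -37.6, 9.0] [0.0, -0.0, 0.053]
[19.6, -38.7, 9.0] [0.0, -0.0, 0.053]
[17.5, -39.7, 9.0] [0.0, -0.0, 0.053]
2.2 [ 1.3578 -0.0373  0.8825] [-0.5735  0.2224  1.6753 -0.0013  1.2395  0.586 ]
```

>>> apply_moves:
  moves:
    - {"twist":[0,0,0.053],"translation":[32,-29,0],"hand":1}
    - {"twist":[0,0,0.053],"translation":[31,-31,0],"hand":1}
    - {"twist":[0,0,0.053],"translation":[29,-32,0],"hand":1}
    - {"twist":[0,0,0.053],"translation":[27,-34,5],"hand":1}
    - {"twist":[0,0,0.053],"translation":[25,-35,10],"hand":1}
    - {"twist":[0,0,0.053],"translation":[24,-36,15],"hand":1}
    - {"twist":[0,0,0.053],"translation":[22,-38,15],"hand":1}
    - {"twist":[0,0,0.053],"translation":[20,-39,15],"hand":1}
    - {"twist":[0,0,0.053],"translation":[18,-40,15],"hand":1}

```text
clock: 3.1
position: [0.5901, 0.172, 0.1769]
tool_rot: [3.135, -0.13, 0.02]
wrist_force: [0.0, -0.8, 0.8]
opening: 0.0912
```

Run:
```python
from h import *
np.set_printoptions(precision=4,suppress=True)
for n in("side","top"):
    a=optics.read_camera(n);cv2.imwrite(f"pics/{n}1.png",a)
    b=a[150:340,150:360] if n=="top" else a[175:325,220:380]
    cv2.imwrite(f"pics/{n}1c.png",cv2.resize(b,None,fx=3,fy=3,interpolation=cv2.INTER_CUBIC))
    for t in["knob","tab_top","box_mid"]:
        print(t,[(np.round(d["uv"],1).tolist(),round(d["p"],2)) for d in optics.place_of(n,t)])
plan([.581,.1555,.043],-.068,3)
```

```text
knob [([286.3, 232.1], 0.78), ([268.9, 335.8], 0.65), ([307.1, 379.1], 0.32)]
tab_top [([335.4, 215.4], 0.86)]
box_mid [([258.1, 244.7], 0.87), ([264.4, 272.3], 0.55)]
knob [([245.6, 242.1], 0.91), ([255.0, 219.2], 0.46), ([459.6, 316.6], 0.32)]
tab_top [([320.2, 207.6], 0.67)]
box_mid [([311.3, 290.4], 0.72), ([400.4, 320.4], 0.56)]
now [0.5895 0.169  0.1781] tool-axes shift mm [ -9.1  13.6 135. ] turn [ 0.004 -0.013 -0.013]
[-3.0, 4.5, 45.0] [0.001, -0.004, -0.004]
[-2.9, 4.6, 45.0] [0.001, -0.004, -0.004]
[-2.7, 4.6, 45.0] [0.001, -0.004, -0.004]
```

View pics/top1c.png

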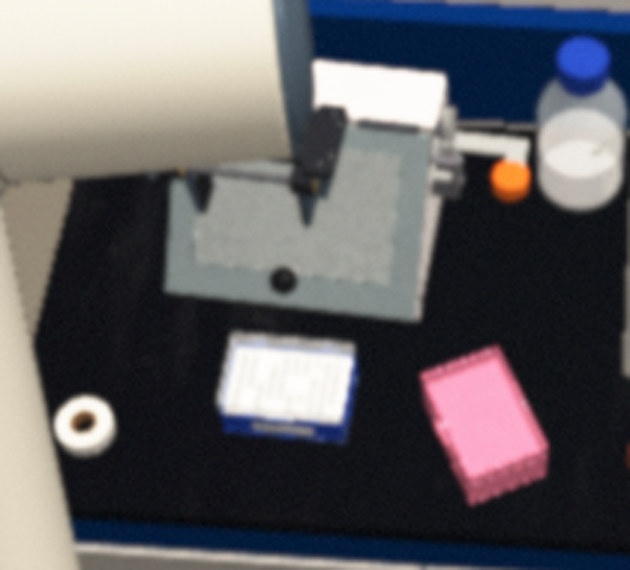

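View pics/side1c.png

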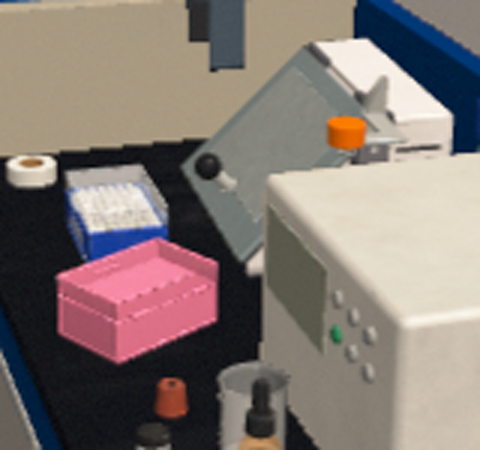

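The knob is at about (244.7,243) in top and (289,230) in side. The closed blue box with the clear lid is at (246,277) in top. The pink, turned one at (311,291) is the look-alike. I'll refit the poses.

```bash
cat > fit.py <<'E'
from h import *
from scipy.optimize import least_squares
np.set_printoptions(precision=4,suppress=True)
c=.7071
def fl(s,y,n=0.002): return [-c*s-c*n,y,.15-c*s+c*n]
t=lambda u,v:("top",(150+u/3,150+v/3)); sd=lambda u,v:("side",(220+u/3,175+v/3))
def W(q,p):
    x,y,a=q;p=np.array(p);return np.array([x+np.cos(a)*p[0]-np.sin(a)*p[1],y+np.sin(a)*p[0]+np.cos(a)*p[1],p[2]])
if __name__=="__main__":
    obs=[(fl(.16,0,.035),t(284,280)),(fl(.16,0,.035),sd(208,166)),([-.065,-.215,.18],t(510,175)),([-.065,-.215,.18],sd(346,125)),
    (fl(.195,.128),t(165,292)),(fl(.195,-.128),t(415,320)),(fl(.195,.128),sd(181,168)),(fl(.195,-.128),sd(243,262)),(fl(0,.128),sd(308,46))]
    f=lambda q:np.concatenate([proj(o[0],W(q,p))-o[1] for p,o in obs])
    r=least_squares(f,[.7,.15,0],loss="soft_l1");print(r.x);print(f(r.x).reshape(-1,2))
    print(W(r.x,fl(.16,0,.035)),W(r.x,[-.065,-.215,.18]),tri(("side",obs[1][1][1]),("top",obs[0][1][1])))
    bo=[([-.039,.059,.058],t(220,415)),([.039,.059,.058],t(232,333)),([.039,-.059,.058],t(355,342)),([-.039,-.059,.058],t(347,424)),([-.039,-.059,.0],t(345,443)),([-.039,.059,.0],t(223,432)),
    ([.039,-.059,.058],sd(166,205)),([-.039,-.059,.0],sd(82,256)) ]
    g=lambda q:np.concatenate([proj(o[0],W(q,p))-o[1] for p,o in bo])
    r2=least_squares(g,[.48,.135,0],loss="soft_l1");print(r2.x);print(g(r2.x).reshape(-1,2))
E
python3 fit.py
```

```text
[ 0.7183  0.1455 -0.0712]
[[ 0.2316 -1.0999]
 [ 0.0178  0.9834]
 [ 0.4605 -0.9363]
 [-0.5578 -0.7331]
 [ 0.1578 -1.3   ]
 [-0.0088 -0.2706]
 [-0.2169  0.3678]
 [-2.257   0.4748]
 [-0.8457 -1.7499]]
[0.5808 0.1553 0.0616] [ 0.6382 -0.0643  0.18  ] (array([0.5785, 0.1552, 0.0637]), np.float64(0.004897902335296511))
[ 0.4741  0.1386 -0.0152]
[[-0.6933 -3.2761]
 [ 0.1231  0.3984]
 [-0.4703  0.4833]
 [-1.6109 -3.0455]
 [ 0.6899  0.071 ]
 [ 1.1027  0.572 ]
 [-1.1341  0.6543]
 [ 0.4766  5.1226]]
```

>>> apply_moves:
  moves:
    - {"twist":[0.004,-0.013,-0.01],"translation":[-9,14,20],"hand":1}
    - {"twist":[0,0,0],"translation":[0,0,30],"hand":1}

```text
clock: 3.7
position: [0.5821, 0.1542, 0.1318]
tool_rot: [-3.137, 0.114, -0.013]
wrist_force: [0.3, 0.1, -1.6]
opening: 0.0914
```

Run:
```python
from h import *
plan([.5805,.1555,.043],-.07,3)
```

```text
now [0.5821 0.1542 0.1318] tool-axes shift mm [-2.4 -1.  88.8] turn [-0.002 -0.008 -0.002]
[-0.8, -0.3, 29.6] [-0.001, -0.003, -0.001]
[-0.7, -0.4, 29.6] [-0.001, -0.003, -0.001]
[-0.6, -0.4, 29.6] [-0.001, -0.003, -0.001]
```

>>> apply_moves:
  moves:
    - {"twist":[-0.002,-0.008,-0.002],"translation":[-2,-1,30],"hand":1}
    - {"twist":[0,0,0],"translation":[0,0,30],"hand":1}
    - {"twist":[0,0,0],"translation":[0,0,28],"hand":1}
    - {"twist":[0,0,0],"translation":[0,0,4],"hand":1}

```text
clock: 4.1
position: [0.5799, 0.1509, 0.0377]
tool_rot: [-3.139, 0.119, -0.002]
wrist_force: [0.5, -0.4, 0.3]
opening: 0.0912
```

Run:
```python
from h import *
for n in("side","top"):
    a=optics.read_camera(n);cv2.imwrite(f"pics/{n}2.png",a)
    b=a[175:325,220:380]
    if n=="side": cv2.imwrite(f"pics/{n}2c.png",cv2.resize(b,None,fx=4,fy=4,interpolation=cv2.INTER_CUBIC))
plan([.5805,.1555,.043],-.07,1);print(manip.get_state()["wrist_force"])
```

```text
now [0.5813 0.1513 0.04  ] tool-axes shift mm [-1.1 -4.1 -3. ] turn [-0.001 -0.004 -0.005]
[-1.1, -4.1, -3.0] [-0.001, -0.004, -0.005]
[0.3814516  0.44207055 1.49712249]
```

View pics/side2c.png

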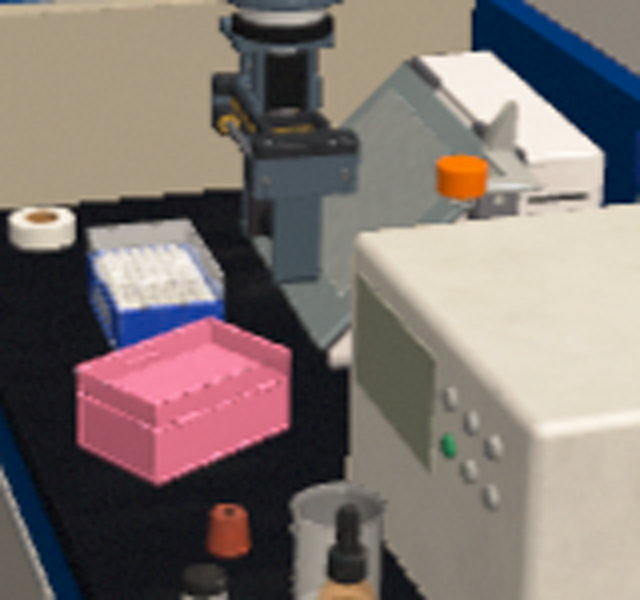

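The fingers straddle the knob: right finger at about (297,235) in the side crop, in front of the flap. Closing.

>>> apply_moves:
  moves:
    - {"twist":[0,0,0],"translation":[-1,-4,-3],"hand":0.5}
    - {"twist":[0,0,0],"translation":[0,0,0],"hand":0}
    - {"twist":[0,0,0],"translation":[0,0,0],"hand":0}
    - {"twist":[0,0,0],"translation":[0,0,0],"hand":0}
    - {"twist":[0,0,0],"translation":[0,0,0],"hand":0}
  force: 20

```text
clock: 4.7
position: [0.5837, 0.156, 0.0493]
tool_rot: [-3.137, 0.119, -0.02]
wrist_force: [-0.3, -0.2, 0.9]
opening: 0.0542
```

>>> apply_moves:
  moves:
    - {"twist":[0,0,0],"translation":[0,0,4],"hand":0}
    - {"twist":[0,0,0],"translation":[0,0,0],"hand":0}
    - {"twist":[0,0,0],"translation":[0,0,0],"hand":0}
    - {"twist":[0,0,0],"translation":[0,0,0],"hand":0}
    - {"twist":[0,0,0],"translation":[0,0,0],"hand":0}

```text
clock: 5.2
position: [0.5841, 0.1582, 0.045]
tool_rot: [-3.133, 0.119, -0.021]
wrist_force: [-0.2, -6.6, 0.6]
opening: 0.0267
```

```bash
cat > arc.py <<'E'
from fit import *
import sys
def arc(off,dth,n):
    st=manip.get_state();p=np.array(st["position"]);Rn=R.from_rotvec(st["tool_rot"])
    g=p+Rn.apply([0,0,manip.grasp_offset])
    L=np.array([.7183,.1455,0]);a=-.0705
    lx=np.array([np.cos(a),np.sin(a),0]);ly=np.array([-np.sin(a),np.cos(a),0])
    q=g-L; X,Y,Z=q@lx,q@ly,q[2]-.15
    X-=off[0];Z-=off[1]
    th=np.arctan2(Z,-X)+.57; r=np.hypot(X,Z)
    Rt=R.from_euler("z",a)*R.from_euler("x",np.pi)
    print("th",th.round(3),"r",r.round(4),"Y",Y.round(4),"F",st["wrist_force"].round(1),"op",st["opening"].round(4),"turn fix",(Rn.inv()*Rt).as_rotvec().round(3),"clock",st["clock"])
    for i in range(n):
        t0=th-.57+dth*i;t1=t0+dth
        print("x %.1f z %.1f"%(1e3*.1638*(-np.cos(t1)+np.cos(t0)),-1e3*.1638*(np.sin(t1)-np.sin(t0))), end=" | ")
    print()
arc((0,0),float(sys.argv[1]),int(sys.argv[2]))
E
python3 arc.py .1 8
```

```text
Traceback (most recent call last):
  File "arc.py", line 17, in <module>
    arc((0,0),float(sys.argv[1]),int(sys.argv[2]))
    ~~~^^^^^^^^^^^^^^^^^^^^^^^^^^^^^^^^^^^^^^^^^^^
  File "arc.py", line 12, in arc
    print("th",th.round(3),"r",r.round(4),"Y",Y.round(4),"F",st["wrist_force"].round(1),"op",st["opening"].round(4),"turn fix",(Rn.inv()*Rt).as_rotvec().round(3),"clock",st["clock"])
                                                                                             ^^^^^^^^^^^^^^^^^^^
AttributeError: 'float' object has no attribute 'round'
```

```bash
sed -i 's/st\["opening"\].round(4)/round(float(st["opening"]),4)/' arc.py; python3 arc.py .1 8
```

```text
th 0.002 r 0.1601 Y 0.0031 F [-0.2 -6.6  0.6] op 0.0267 turn fix [-0.006 -0.013 -0.006] clock 5.2
x -8.1 z -14.2 | x -6.6 z -15.0 | x -5.1 z -15.6 | x -3.5 z -16.0 | x -1.9 z -16.3 | x -0.3 z -16.4 | x 1.3 z -16.3 | x 3.0 z -16.1 |
```

>>> apply_moves:
  moves:
    - {"twist":[-0.005,-0.012,-0.005],"translation":[-8,2,-14],"hand":0}
    - {"twist":[0,0,0],"translation":[-7,0,-15],"hand":0}
    - {"twist":[0,0,0],"translation":[-5,0,-16],"hand":0}
    - {"twist":[0,0,0],"translation":[-3,0,-16],"hand":0}
  force: 25

```text
clock: 5.6
position: [0.561, 0.1595, 0.1062]
tool_rot: [-3.136, 0.112, -0.002]
wrist_force: [3.9, 2.6, -3.3]
opening: 0.0264
```

```bash
python3 arc.py .1 8
```

```text
th 0.413 r 0.1599 Y 0.0028 F [ 3.9  2.6 -3.3] op 0.0264 turn fix [-0.004 -0.001 -0.001] clock 5.6
x -1.8 z -16.3 | x -0.1 z -16.4 | x 1.5 z -16.3 | x 3.1 z -16.1 | x 4.7 z -15.7 | x 6.3 z -15.1 | x 7.7 z -14.4 | x 9.1 z -13.6 |
```

>>> apply_moves:
  moves:
    - {"twist":[0,0,0],"translation":[-1.5,0,-16],"hand":0}
    - {"twist":[0,0,0],"translation":[0,0,-16],"hand":0}
    - {"twist":[0,0,0],"translation":[1.5,0,-16],"hand":0}
    - {"twist":[0,0,0],"translation":[3,0,-16],"hand":0}
    - {"twist":[0,0,0],"translation":[5,0,-16],"hand":0}
    - {"twist":[0,0,0],"translation":[6,0,-15],"hand":0}

```text
clock: 6.2
position: [0.5754, 0.1585, 0.2079]
tool_rot: [-3.134, 0.113, -0.009]
wrist_force: [13.7, 3.9, -12.2]
opening: 0.0266
```

```bash
python3 arc.py .1 8
```

```text
th 1.061 r 0.1627 Y 0.0028 F [ 13.7   3.9 -12.2] op 0.0266 turn fix [-0.006 -0.006 -0.002] clock 6.2
x 8.4 z -14.0 | x 9.8 z -13.1 | x 11.0 z -12.1 | x 12.2 z -10.9 | x 13.2 z -9.6 | x 14.1 z -8.3 | x 14.9 z -6.8 | x 15.5 z -5.3 |
```

>>> apply_moves:
  moves:
    - {"twist":[0,-0.005,0],"translation":[11,0,-12],"hand":0}
    - {"twist":[0,0,0],"translation":[11,0,-12],"hand":0}
    - {"twist":[0,0,0],"translation":[11.5,0,-12],"hand":0}
    - {"twist":[0,0,0],"translation":[12.5,0,-11],"hand":0}

```text
clock: 6.6
position: [0.6157, 0.156, 0.2574]
tool_rot: [-3.132, 0.112, 0.017]
wrist_force: [4.3, 4.9, -11.6]
opening: 0.0265
```

```bash
python3 arc.py .1 8
```

```text
th 1.457 r 0.1628 Y 0.0031 F [  4.3   4.9 -11.6] op 0.0265 turn fix [-0.007  0.011 -0.001] clock 6.6
x 13.2 z -9.7 | x 14.1 z -8.3 | x 14.9 z -6.9 | x 15.5 z -5.4 | x 15.9 z -3.8 | x 16.2 z -2.2 | x 16.4 z -0.6 | x 16.3 z 1.1 |
```

>>> apply_moves:
  moves:
    - {"twist":[0,0.01,0],"translation":[13.5,0,-9],"hand":0}
    - {"twist":[0,0,0],"translation":[14,0,-8],"hand":0}
    - {"twist":[0,0,0],"translation":[15,0,-7],"hand":0}
    - {"twist":[0,0,0],"translation":[15.5,0,-5.5],"hand":0}

```text
clock: 7.0
position: [0.6703, 0.1525, 0.2882]
tool_rot: [-3.131, 0.111, 0.015]
wrist_force: [-2.6, 4.1, -7.1]
opening: 0.0263
```

```bash
python3 arc.py .08 5
```

```text
th 1.843 r 0.1642 Y 0.0034 F [-2.6  4.1 -7.1] op 0.0263 turn fix [-0.008  0.01  -0.   ] clock 7.0
x 12.7 z -3.3 | x 12.9 z -2.3 | x 13.0 z -1.3 | x 13.1 z -0.2 | x 13.1 z 0.8 |
```

>>> apply_moves:
  moves:
    - {"twist":[0,0.01,0],"translation":[13,0,-3.5],"hand":0}
    - {"twist":[0,0,0],"translation":[13,0,-2.5],"hand":0}
    - {"twist":[0,0,0],"translation":[13,0,-1.5],"hand":0}
    - {"twist":[0,0,0],"translation":[11,0,0],"hand":0}

```text
clock: 7.4
position: [0.7181, 0.1494, 0.2968]
tool_rot: [-3.131, 0.11, 0.011]
wrist_force: [-2.8, 2.3, 3.3]
opening: 0.0264
```

```bash
python3 arc.py .05 3
python3 - <<'E'
from h import *
for n in("side","top"):
    a=optics.read_camera(n);cv2.imwrite(f"pics/{n}3.png",a)
E
```

```text
th 2.139 r 0.1656 Y 0.0038 F [-2.8  2.3  3.3] op 0.0264 turn fix [-0.008  0.007  0.   ] clock 7.4
x 8.2 z 0.2 | x 8.2 z 0.6 | x 8.1 z 1.0 |
```

View pics/side3.png

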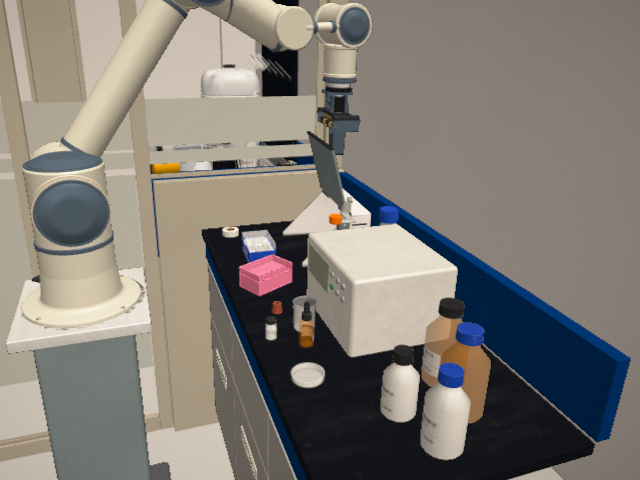

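The flap is almost upright, with its edge at about (312,133). I'll go a little further until the end stop pushes back.

>>> apply_moves:
  moves:
    - {"twist":[0,0,0],"translation":[8,0,0],"hand":0}
    - {"twist":[0,0,0],"translation":[7,0,0.5],"hand":0}
    - {"twist":[0,0,0],"translation":[4,0,0.5],"hand":0}

```text
clock: 7.8
position: [0.7366, 0.1483, 0.2962]
tool_rot: [-3.131, 0.11, 0.016]
wrist_force: [-23.7, 2.3, 12.8]
opening: 0.0264
```

```bash
python3 arc.py -.05 3
```

```text
th 2.251 r 0.166 Y 0.0039 F [-23.7   2.3  12.8] op 0.0264 turn fix [-0.009  0.01   0.001] clock 7.8
x -8.2 z -0.7 | x -8.2 z -0.3 | x -8.2 z 0.1 |
```

>>> apply_moves:
  moves:
    - {"twist":[0,0,0],"translation":[-8,0,-1],"hand":0}
    - {"twist":[0,0,0],"translation":[-7,0,-0.5],"hand":0}
    - {"twist":[0,0,0],"translation":[-5,0,0],"hand":0}
    - {"twist":[0,0,0],"translation":[-4,0,0],"hand":0}

```text
clock: 8.2
position: [0.7122, 0.1498, 0.2964]
tool_rot: [-3.131, 0.11, 0.018]
wrist_force: [3.3, 2.4, -6.9]
opening: 0.0264
```

```bash
python3 arc.py -.05 3
```

```text
th 2.104 r 0.1653 Y 0.0037 F [ 3.3  2.4 -6.9] op 0.0264 turn fix [-0.009  0.012  0.   ] clock 8.2
x -8.2 z 0.5 | x -8.1 z 0.9 | x -8.1 z 1.3 |
```

>>> apply_moves:
  moves:
    - {"twist":[0,0,0],"translation":[-4,0,0],"hand":0}
    - {"twist":[0,0,0],"translation":[-3,0,0],"hand":0}

```text
clock: 8.4
position: [0.7061, 0.1502, 0.296]
tool_rot: [-3.131, 0.111, 0.013]
wrist_force: [14.0, 2.1, -12.2]
opening: 0.0265
```

```bash
python3 arc.py -.05 1;python3 - <<'E'
from h import *
a=optics.read_camera("side");cv2.imwrite("pics/side4.png",cv2.resize(a[90:290,230:430],None,fx=3,fy=3,interpolation=cv2.INTER_CUBIC))
E
```

```text
th 2.066 r 0.1653 Y 0.0037 F [ 14.    2.1 -12.2] op 0.0265 turn fix [-0.009  0.008 -0.   ] clock 8.4
x -8.1 z 0.8 |
```

View pics/side4.png

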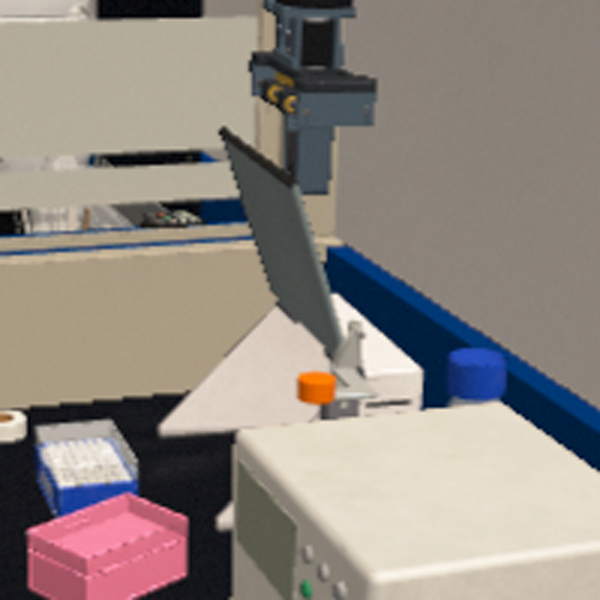

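>>> apply_moves:
  moves:
    - {"twist":[0,0,0],"translation":[2,0,0],"hand":0.3}
    - {"twist":[0,0,0],"translation":[0,0,0],"hand":0.6}
    - {"twist":[0,0,0],"translation":[0,0,0],"hand":0.6}
    - {"twist":[0,0,0],"translation":[0,0,0],"hand":0.6}

```text
clock: 8.85
position: [0.7085, 0.1494, 0.2975]
tool_rot: [-3.131, 0.111, 0.006]
wrist_force: [0.0, -0.2, -0.4]
opening: 0.0485
```

>>> apply_moves:
  moves:
    - {"twist":[0,0,0],"translation":[0,0,-20],"hand":0.6}
    - {"twist":[0,0,0],"translation":[0,0,-30],"hand":0.6}
    - {"twist":[0,0,0],"translation":[0,0,-30],"hand":0.6}

```text
clock: 9.15
position: [0.7065, 0.1482, 0.3756]
tool_rot: [-3.133, 0.112, 0.019]
wrist_force: [-0.9, -0.6, -0.7]
opening: 0.0545
```

```bash
python3 arc.py -.05 1;python3 - <<'E'
from h import *
a=optics.read_camera("side");cv2.imwrite("pics/side5.png",cv2.resize(a[90:290,230:430],None,fx=3,fy=3,interpolation=cv2.INTER_CUBIC))
E
```

```text
th 2.093 r 0.2447 Y 0.0018 F [-0.9 -0.6 -0.7] op 0.0545 turn fix [-0.006  0.012 -0.001] clock 9.15
x -8.2 z 0.6 |
```

View pics/side5.png

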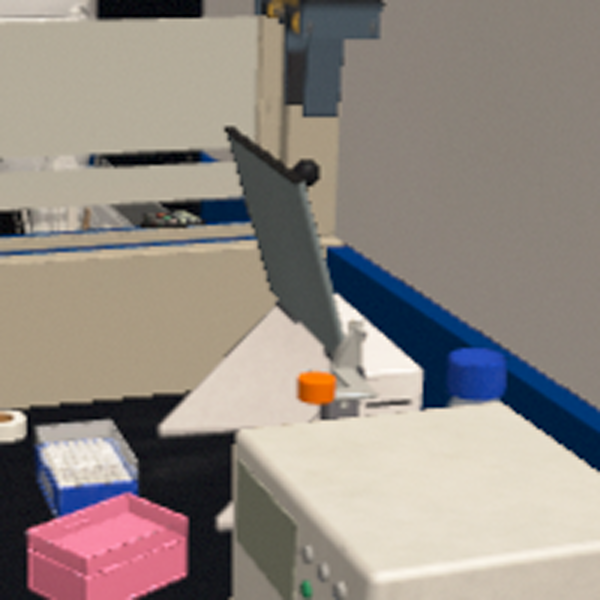

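Run:
```python
from h import *
a=optics.read_camera("top");cv2.imwrite("pics/top5.png",cv2.resize(a[150:310,150:360],None,fx=3.8,fy=3.8*.98,interpolation=cv2.INTER_CUBIC))
```

View pics/top5.png

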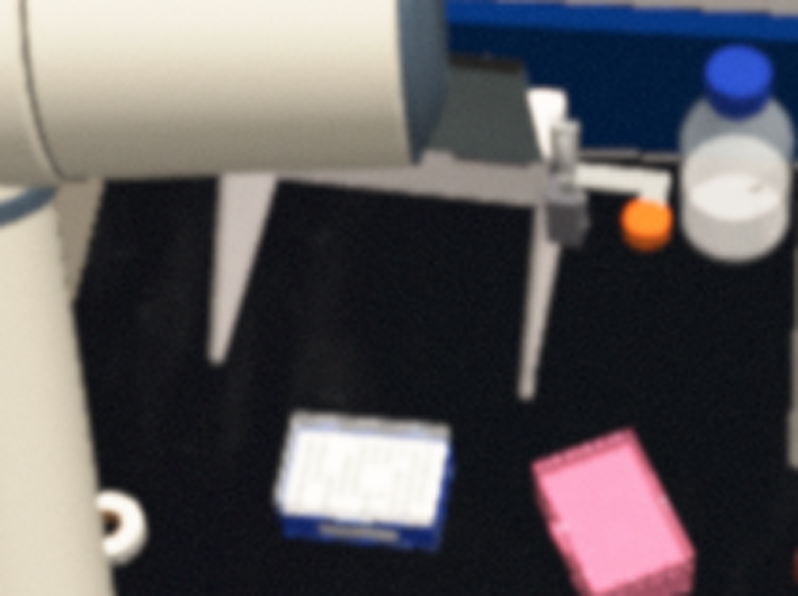

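Run:
```python
from fit import *
t=lambda u,v:("top",(150+u/3.8,150+v/3.724))
A=onz(*t(284,537),0);B=onz(*t(438,550),0);C=onz(*t(293,412),.058);D=onz(*t(450,425),.058)
print(A,B,C,D,"yaw",np.arctan2((A-B)[1],(A-B)[0])-np.pi/2,np.arctan2((C-D)[1],(C-D)[0])-np.pi/2,np.linalg.norm(A-B),np.linalg.norm(C-D))
print((A+B+C+D)/4)
for s,n in(("l",t(217,362)),("r",t(527,397))): print(s,onz(*n,0), W((.7183,.1455,-.0705),[-.138,.126 if s=="l" else -.126,0]))
```

```text
[0.4371 0.2004 0.    ] [0.4343 0.0814 0.    ] [0.5165 0.1984 0.058 ] [0.5135 0.0775 0.058 ] yaw -0.02348114302264337 -0.024549211473847032 0.11898882437453488 0.12090882421007366
[0.4753 0.1394 0.029 ]
l [0.593  0.2802 0.    ] [0.5895 0.2809 0.    ]
r [0.5777 0.0281 0.    ] [0.5718 0.0295 0.    ]
```

>>> apply_moves:
  moves:
    - {"twist":[0,0,0],"translation":[-40,1,-2],"hand":0.6}
    - {"twist":[0,0,0],"translation":[-48,2,0],"hand":0.6}
    - {"twist":[0,0,0],"translation":[-45,3,20],"hand":0.6}
    - {"twist":[0,0,0],"translation":[-40,4,30],"hand":0.6}
    - {"twist":[0,0,0],"translation":[-40,4,30],"hand":0.6}
    - {"twist":[0,0,0],"translation":[-40,4,30],"hand":0.6}
    - {"twist":[0,0,0],"translation":[-35,4,30],"hand":0.6}
    - {"twist":[0,0,0],"translation":[-25,3,30],"hand":0.6}

```text
clock: 10.05
position: [0.3871, 0.1459, 0.2096]
tool_rot: [-3.131, 0.114, -0.008]
wrist_force: [0.7, -0.1, -0.7]
opening: 0.0546
```

Run:
```python
from h import *
plan([.39,.145,.10],-.068,2); s=manip.get_state();print(s["joint_positions"],s["clock"])
```

```text
now [0.3871 0.1459 0.2096] tool-axes shift mm [  2.4   1.7 109.6] turn [-0.009 -0.005 -0.005]
[1.2, 0.8, 54.8] [-0.004, -0.003, -0.003]
[1.4, 0.6, 54.8] [-0.004, -0.003, -0.003]
[0.20974274 0.19794219 1.84385148 0.00810508 1.09250817 1.84985876] 10.05
```

>>> apply_moves:
  moves:
    - {"twist":[-0.009,0.1,-0.005],"translation":[2,1,30],"hand":0.6}
    - {"twist":[0,0.1,0],"translation":[-3.5,0,35],"hand":0.6}
    - {"twist":[0,0.1,0],"translation":[-8,0,39],"hand":0.6}
    - {"twist":[0,0,0],"translation":[-12,0,38],"hand":0.6}

```text
clock: 10.45
position: [0.3861, 0.1417, 0.0792]
tool_rot: [3.094, -0.111, 0.43]
wrist_force: [1.7, -2.1, -0.1]
opening: 0.0549
```

```bash
cat >> h.py <<'E'
def tool(L=(.7183,.1455),a=-.068):
    s=manip.get_state();p=np.array(s["position"]);M=R.from_rotvec(s["tool_rot"]).as_matrix()
    d=p[:2]-np.array(L); ca,sa=np.cos(a),np.sin(a)
    z=M[:,2]; zl=np.array([z[0]*ca+z[1]*sa,-z[0]*sa+z[1]*ca,z[2]])
    x=M[:,0];xl=np.array([x[0]*ca+x[1]*sa,-x[0]*sa+x[1]*ca,x[2]])
    print("clock",s["clock"],"TCP locker mm",(1e3*np.array([d[0]*ca+d[1]*sa,-d[0]*sa+d[1]*ca,p[2]])).round(1),"tilt",round(float(np.arctan2(zl[0],-zl[2])),3),"roll",round(float(np.arctan2(zl[1],-zl[2])),3),"yaw",round(float(np.arctan2(xl[1],xl[0])),3),"F",np.array(s["wrist_force"]).round(1),"J",np.array(s["joint_positions"]).round(2))
E
python3 -c "
from h import *
tool()"
```

```text
clock 10.45 TCP locker mm [-331.2  -26.4   79.2] tilt 0.276 roll -0.007 yaw -0.003 F [ 1.7 -2.1 -0.1] J [ 0.3   0.39  2.22 -0.36  0.3   2.27]
```

>>> apply_moves:
  moves:
    - {"twist":[0,-0.1,0],"translation":[0,-2,15],"hand":0.6}
    - {"twist":[0,-0.08,0],"translation":[-2,-2,25],"hand":0.6}
    - {"twist":[0,0,0],"translation":[-1,0,18],"hand":0.6}

```text
clock: 10.75
position: [0.3919, 0.143, 0.0181]
tool_rot: [3.123, -0.126, 0.15]
wrist_force: [0.7, 0.6, -0.2]
opening: 0.0549
```

```bash
python3 -c "
from h import *
tool()"
```

```text
clock 10.75 TCP locker mm [-325.4  -24.7   18.1] tilt 0.096 roll -0.01 yaw -0.012 F [ 0.7  0.6 -0.2] J [ 0.24  0.55  2.12 -0.1   0.39  1.98]
```

>>> apply_moves:
  moves:
    - {"twist":[0,0.03,0.01],"translation":[12,-1,1],"hand":0.6}
    - {"twist":[0,0.03,0],"translation":[12,-1,1.5],"hand":0.6}
    - {"twist":[0,0.03,0],"translation":[12,0,2],"hand":0.6}
    - {"twist":[0,0.03,0],"translation":[12,0,2],"hand":0.6}
    - {"twist":[0,0.03,0],"translation":[15,0,3],"hand":0.6}
    - {"twist":[0,0.03,0],"translation":[15,0,3.5],"hand":0.6}

```text
clock: 11.35
position: [0.4707, 0.1371, 0.0163]
tool_rot: [3.088, -0.14, 0.429]
wrist_force: [0.4, 0.8, -1.1]
opening: 0.0548
```

```bash
python3 -c "
from h import *
tool()
a=optics.read_camera('top');cv2.imwrite('pics/top6.png',cv2.resize(a[150:310,150:360],None,fx=3.8,fy=3.724,interpolation=cv2.INTER_CUBIC))
a=optics.read_camera('side');cv2.imwrite('pics/side6.png',cv2.resize(a[140:290,220:380],None,fx=4,fy=4,interpolation=cv2.INTER_CUBIC))
"
```

```text
clock 11.35 TCP locker mm [-246.5  -25.2   16.3] tilt 0.276 roll -0.014 yaw -0.021 F [ 0.4  0.8 -1.1] J [ 0.23  0.59  2.09 -0.44  0.22  2.3 ]
```

View pics/top6.png

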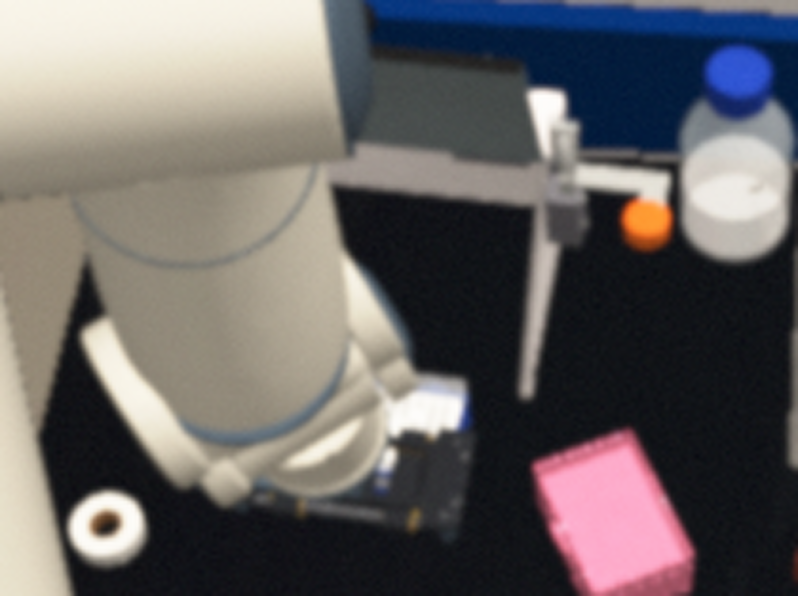

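View pics/side6.png

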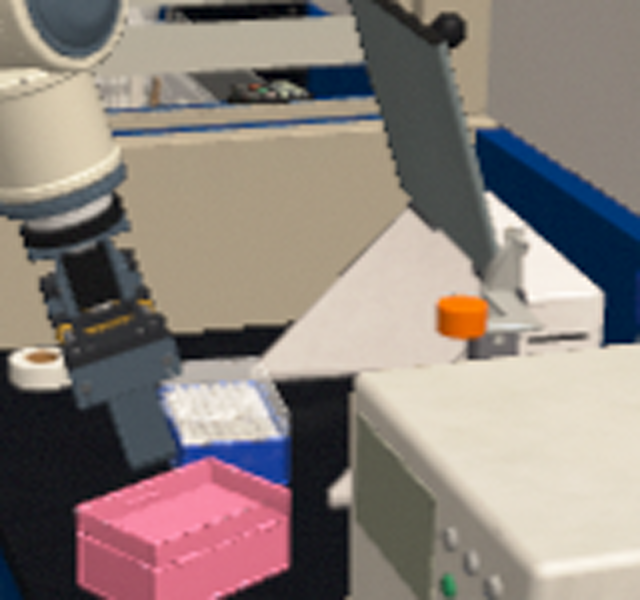

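>>> apply_moves:
  moves:
    - {"twist":[0,-0.01,0.01],"translation":[14,0,3],"hand":0.6}
    - {"twist":[0,-0.01,0.01],"translation":[14,0,3],"hand":0.6}
    - {"twist":[0,0,0],"translation":[14,0,3.5],"hand":0.6}
    - {"twist":[0,0,0],"translation":[14,0,3.5],"hand":0.6}
    - {"twist":[0,0,0],"translation":[14,0,3.5],"hand":0.6}

```text
clock: 11.95
position: [0.5375, 0.1301, 0.0176]
tool_rot: [3.099, -0.169, 0.38]
wrist_force: [-0.7, 0.5, -0.3]
opening: 0.0545
```

```bash
python3 -c "
from h import *
tool()
"
```

```text
clock 11.95 TCP locker mm [-179.4  -27.6   17.6] tilt 0.244 roll -0.012 yaw -0.041 F [-0.7  0.5 -0.3] J [ 0.17  0.62  1.91 -0.19  0.38  2.02]
```

>>> apply_moves:
  moves:
    - {"twist":[0,0.03,-0.01],"translation":[14,-1,3.4],"hand":0.6}
    - {"twist":[0,0.03,-0.01],"translation":[14,-1,3.8],"hand":0.6}
    - {"twist":[0,0.03,-0.01],"translation":[14,-1,4.2],"hand":0.6}
    - {"twist":[0,0.03,-0.01],"translation":[14,0,4.6],"hand":0.6}
    - {"twist":[0,0.03,0],"translation":[14,0,5],"hand":0.6}

```text
clock: 12.45
position: [0.6091, 0.1268, 0.0182]
tool_rot: [3.055, -0.102, 0.604]
wrist_force: [-0.8, -1.1, 0.5]
opening: 0.0548
```

```bash
python3 -c "
from h import *
tool()
a=optics.read_camera('top');cv2.imwrite('pics/top7.png',cv2.resize(a[120:280,150:360],None,fx=3.8,fy=3.724,interpolation=cv2.INTER_CUBIC))
a=optics.read_camera('side');cv2.imwrite('pics/side7.png',cv2.resize(a[110:290,220:380],None,fx=3.3,fy=3.3,interpolation=cv2.INTER_CUBIC))
"
```

```text
clock 12.45 TCP locker mm [-107.7  -26.    18.2] tilt 0.391 roll -0.014 yaw 0.004 F [-0.8 -1.1  0.5] J [ 0.17  0.66  1.87 -0.41  0.25  2.19]
```

View pics/top7.png

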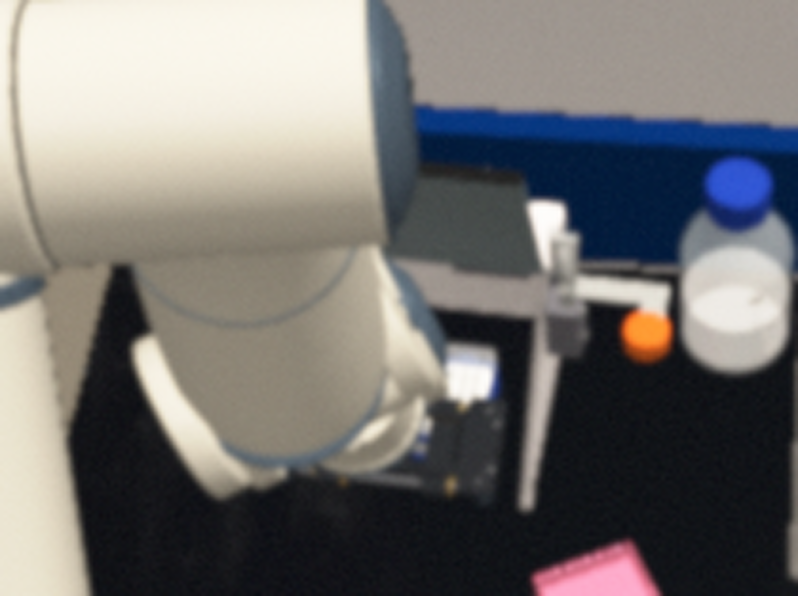

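View pics/side7.png

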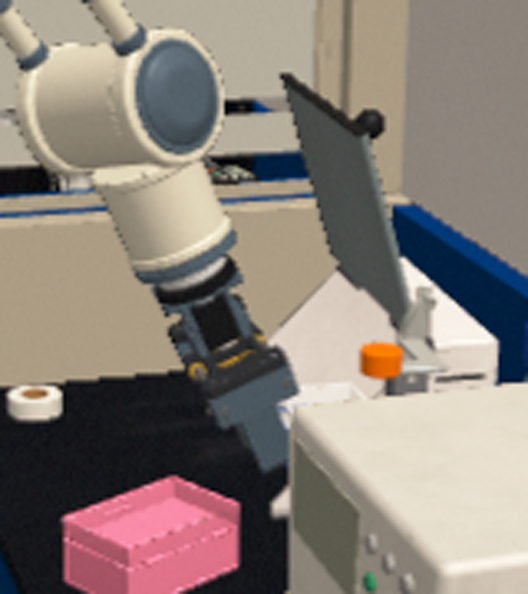

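>>> apply_moves:
  moves:
    - {"twist":[0,-0.01,0],"translation":[11,-1,4.5],"hand":0.6}
    - {"twist":[0,-0.01,0],"translation":[11,-1,4.5],"hand":0.6}
    - {"twist":[0,0,0],"translation":[9,0,3.7],"hand":0.6}
    - {"twist":[0,0,0],"translation":[6,0,2.5],"hand":0.6}

```text
clock: 12.95
position: [0.6446, 0.1266, 0.0168]
tool_rot: [3.065, -0.101, 0.557]
wrist_force: [-3.0, 0.6, 2.6]
opening: 0.0549
```

```bash
python3 -c "
from h import *
tool()
"
```

```text
clock 12.95 TCP locker mm [-72.3 -23.9  16.8] tilt 0.36 roll -0.013 yaw 0.004 F [-3.   0.6  2.6] J [ 0.15  0.69  1.76 -0.25  0.36  2.01]
```

>>> apply_moves:
  moves:
    - {"twist":[0,0,0],"translation":[7,0,2.3],"hand":0.6}
    - {"twist":[0,0,0],"translation":[5,0,1.6],"hand":0.6}
    - {"twist":[0,0,0],"translation":[0,0,0],"hand":0.6}

```text
clock: 13.25
position: [0.6576, 0.1256, 0.0171]
tool_rot: [3.065, -0.102, 0.556]
wrist_force: [-0.3, 0.2, -0.0]
opening: 0.0546
```

```bash
python3 -c "
from h import *
tool()
"
```

```text
clock 13.25 TCP locker mm [-59.2 -24.   17.1] tilt 0.359 roll -0.013 yaw 0.004 F [-0.3  0.2 -0. ] J [ 0.14  0.7   1.72 -0.23  0.38  1.98]
```

>>> apply_moves:
  moves:
    - {"twist":[0,0,0],"translation":[-12,0,-4.5],"hand":0.6}
    - {"twist":[0,0,0],"translation":[-25,0,-10],"hand":0.6}
    - {"twist":[0,0,0],"translation":[-35,0,-15],"hand":0.4}
    - {"twist":[0,-0.05,0],"translation":[-35,0,-20],"hand":0.2}
    - {"twist":[0,-0.1,0],"translation":[-30,0,-30],"hand":0}

```text
clock: 13.75
position: [0.4934, 0.1363, 0.0432]
tool_rot: [3.104, -0.104, 0.316]
wrist_force: [0.3, -1.9, -0.3]
opening: 0.0337
```

```bash
python3 -c "
from h import *
tool()
a=optics.read_camera('top');cv2.imwrite('pics/top8.png',cv2.resize(a[120:280,150:360],None,fx=3.8,fy=3.724,interpolation=cv2.INTER_CUBIC))
a=optics.read_camera('side');cv2.imwrite('pics/side8.png',cv2.resize(a[110:290,220:380],None,fx=3.3,fy=3.3,interpolation=cv2.INTER_CUBIC))
"
```

```text
clock 13.75 TCP locker mm [-223.7  -24.5   43.2] tilt 0.203 roll -0.013 yaw 0.002 F [ 0.3 -1.9 -0.3] J [ 0.2   0.54  1.96 -0.15  0.45  1.97]
```

View pics/top8.png

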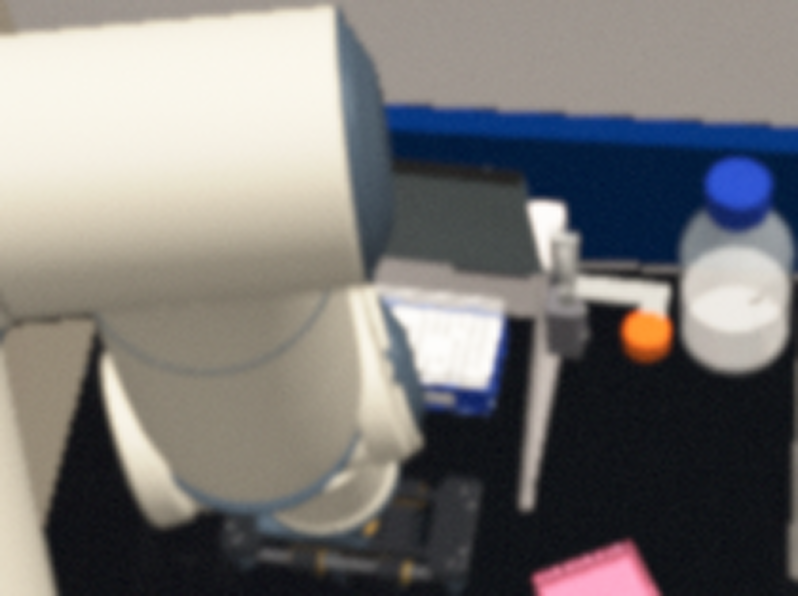

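View pics/side8.png

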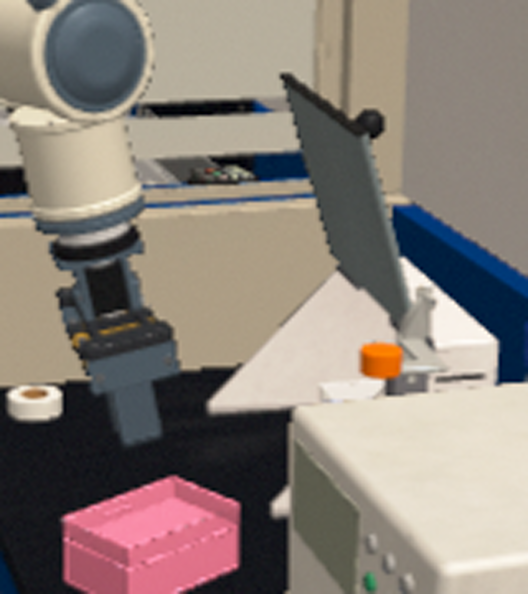

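```bash
python3 -c "
from fit import *
o=np.array([.7183,.1455]);a=-.068
def l(u,v,z):
    d=onz('top',(150+u/3.8,120+v/3.724),z)[:2]-o;return (1e3*np.array([d[0]*np.cos(a)+d[1]*np.sin(a),-d[0]*np.sin(a)+d[1]*np.cos(a)])).round(1)
print('near right bottom',l(491,414,0),'far right top',l(507,310,.058),'near right top',l(491,390,.058),'leg',l(527,508,0),'tab',l(647,329,.18))
plan([.4934+.02,.0,.28],None,1)
plan([.55,.0,.28],1.5,1)
"
```

```text
near right bottom [-45.3 -81.7] far right top [ 21.2 -86.4] near right top [-59.7 -87.9] leg [-131.6 -126.6] tab [ -69.  -214.7]
now [0.4949 0.137  0.0461] tool-axes shift mm [  74.7  137.9 -221.8] turn [0. 0. 0.]
[74.7, 137.9, -221.8] [0.0, 0.0, 0.0]
now [0.4949 0.137  0.0461] tool-axes shift mm [ 110.5  135.4 -214.4] turn [ 0.17  -0.153 -1.562]
[110.5, 135.4, -214.4] [0.17, -0.153, -1.562]
```

>>> apply_moves:
  moves:
    - {"twist":[0,-0.1,0],"translation":[9,0,-44],"hand":0}
    - {"twist":[0,-0.1,0],"translation":[4,10,-45],"hand":0}
    - {"twist":[0,0,-0.14],"translation":[0,20,-40],"hand":0}
    - {"twist":[0,0,-0.14],"translation":[0,20,-40],"hand":0}
    - {"twist":[0,0,-0.14],"translation":[0,20,-30],"hand":0}
    - {"twist":[0,0,-0.14],"translation":[0,20,-20],"hand":0}

```text
clock: 14.45
position: [0.4972, 0.0487, 0.2522]
tool_rot: [3.003, 0.773, 0.06]
wrist_force: [1.1, 0.1, -1.7]
opening: 0.0003
```

```bash
python3 -c "
from h import *
tool();plan([.637,-.0645,.25],1.5,9)
"
```

```text
clock 14.45 TCP locker mm [-214.  -111.6  252.2] tilt 0.049 roll -0.026 yaw 0.572 F [ 1.1  0.1 -1.7] J [-0.    0.25  1.63 -0.03  1.21  1.08]
now [0.4972 0.0487 0.2522] tool-axes shift mm [ 67.6 166.2  12.2] turn [ 0.058 -0.001 -0.996]
[7.5, 18.5, 1.4] [0.006, -0.0, -0.111]
[5.4, 19.2, 1.2] [0.006, -0.0, -0.111]
[3.3, 19.7, 1.1] [0.006, -0.0, -0.111]
[1.1, 19.9, 1.0] [0.006, -0.0, -0.111]
[-1.1, 19.9, 0.8] [0.006, -0.0, -0.111]
[-3.3, 19.7, 0.7] [0.006, -0.0, -0.111]
[-5.5, 19.2, 0.6] [0.006, -0.0, -0.111]
[-7.6, 18.5, 0.5] [0.006, -0.0, -0.111]
[-9.6, 17.5, 0.4] [0.006, -0.0, -0.111]
```

>>> apply_moves:
  moves:
    - {"twist":[0.006,0,-0.111],"translation":[4,20,0],"hand":0}
    - {"twist":[0.006,0,-0.111],"translation":[3,20,0],"hand":0}
    - {"twist":[0.006,0,-0.111],"translation":[3,20,0],"hand":0}
    - {"twist":[0.006,0,-0.111],"translation":[2,20,0],"hand":0}
    - {"twist":[0.006,0,-0.111],"translation":[0,20,0],"hand":0}
    - {"twist":[0.006,0,-0.111],"translation":[-3,20,0],"hand":0}
    - {"twist":[0.006,0,-0.111],"translation":[-5,19,0],"hand":0}
    - {"twist":[0.006,0,-0.111],"translation":[-6,18,0],"hand":0}
    - {"twist":[0.006,0,-0.111],"translation":[-6,15,0],"hand":0}

```text
clock: 15.35
position: [0.6373, -0.0733, 0.2588]
tool_rot: [2.248, 2.156, -0.013]
wrist_force: [0.1, 0.1, -0.2]
opening: 0.0003
```

```bash
python3 -c "
from h import *
tool();plan([.637,-.0645,.21],1.5,1)
for n in('top','side'):
    a=optics.read_camera(n);cv2.imwrite(f'pics/{n}9.png',a)
    print([(d['uv'],d['p']) for d in optics.place_of(n,'tab_top')])
"
```

```text
clock 15.35 TCP locker mm [ -65.9 -223.8  258.8] tilt 0.014 roll -0.024 yaw 1.597 F [ 0.1  0.1 -0.2] J [-0.2   0.47  1.25 -0.02  1.4  -0.15]
now [ 0.6373 -0.0733  0.2588] tool-axes shift mm [10.  -1.4 48.6] turn [0.014 0.024 0.029]
[10.0, -1.4, 48.6] [0.014, 0.024, 0.029]
[([320.7, 208.5], 0.51)]
[([334.5, 216.7], 0.66)]
```

View pics/top9.png

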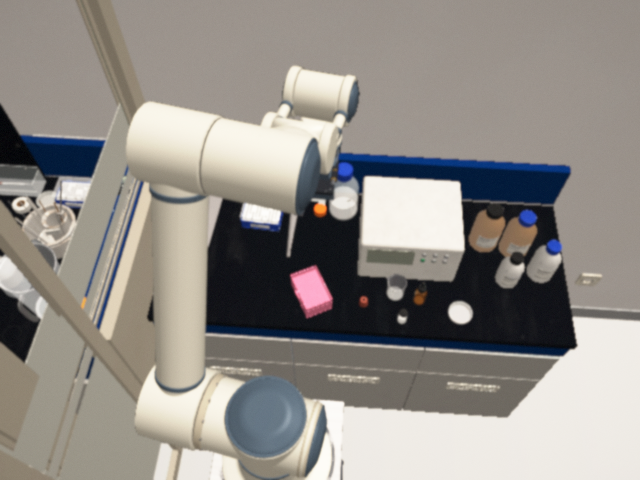

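View pics/side9.png

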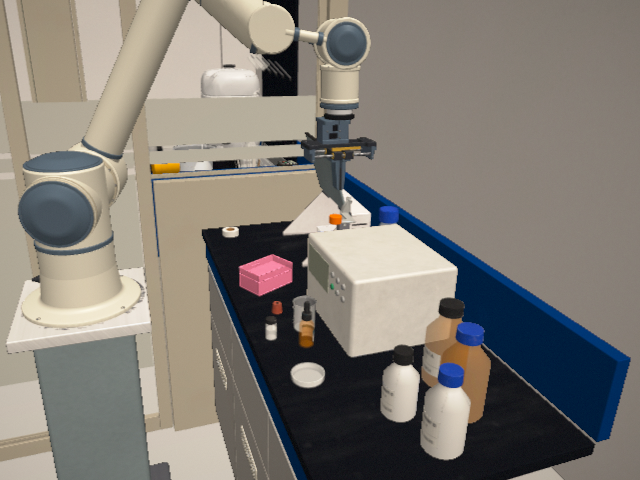

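>>> apply_moves:
  moves:
    - {"twist":[0.014,0.024,0.029],"translation":[10,-1,25],"hand":0}
    - {"twist":[0,0,0],"translation":[0,0,25],"hand":0}
    - {"twist":[0,0,0],"translation":[0,0,12],"hand":0}

```text
clock: 15.85
position: [0.6353, -0.0619, 0.1969]
tool_rot: [2.313, 2.121, 0.003]
wrist_force: [-0.2, 0.7, -0.7]
opening: 0.0005
```

```bash
python3 -c "
from h import *
tool();plan([.637,-.0645,.165],1.5,1)
"
```

```text
clock 15.85 TCP locker mm [ -68.8 -212.5  196.9] tilt 0.004 roll -0.001 yaw 1.552 F [-0.2  0.7 -0.7] J [-0.19  0.53  1.34 -0.    1.28 -0.1 ]
now [ 0.6353 -0.0619  0.1969] tool-axes shift mm [-2.5  1.8 31.9] turn [ 0.004  0.001 -0.016]
[-2.5, 1.8, 31.9] [0.004, 0.001, -0.016]
```

>>> apply_moves:
  moves:
    - {"twist":[0,0,-0.016],"translation":[-2,2,12],"hand":0}
    - {"twist":[0,0,0],"translation":[0,0,10],"hand":0}
    - {"twist":[0,0,0],"translation":[0,0,8],"hand":0}
    - {"twist":[0,0,0],"translation":[0,0,4],"hand":0}

```text
clock: 16.25
position: [0.6372, -0.0643, 0.1631]
tool_rot: [2.295, 2.135, 0.004]
wrist_force: [-16.7, -0.3, 53.0]
opening: 0.0003
```

```bash
python3 -c "
from h import *
tool()
a=optics.read_camera('side');cv2.imwrite('pics/side10.png',cv2.resize(a[110:290,230:410],None,fx=3.3,fy=3.3,interpolation=cv2.INTER_CUBIC))
"
```

```text
clock 16.25 TCP locker mm [ -66.6 -214.8  163.1] tilt 0.007 roll -0.003 yaw 1.567 F [-16.7  -0.3  53. ] J [-0.19  0.56  1.37 -0.    1.2  -0.12]
```

View pics/side10.png

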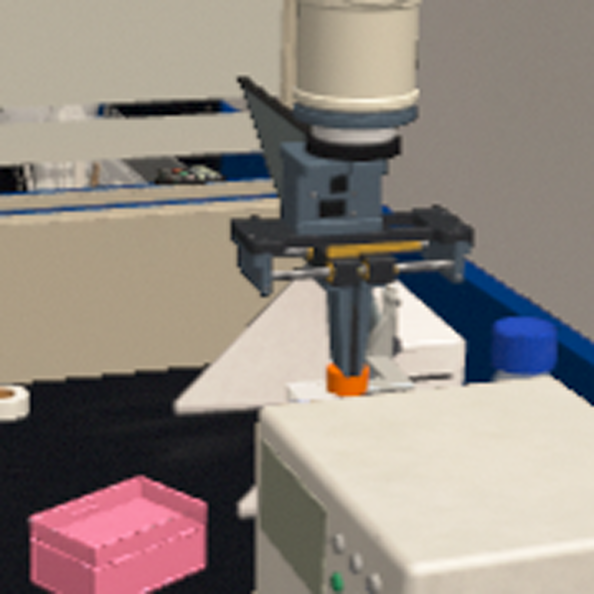

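>>> apply_moves:
  moves:
    - {"twist":[0,0,0],"translation":[0,0,-2],"hand":0}
    - {"twist":[0,0,0],"translation":[0,0,0],"hand":0}

```text
clock: 16.5
position: [0.6373, -0.0642, 0.1676]
tool_rot: [2.294, 2.133, 0.006]
wrist_force: [-1.1, -0.1, 3.3]
opening: 0.0005
```

```bash
python3 -c "
from h import *
tool()
"
```

```text
clock 16.5 TCP locker mm [ -66.5 -214.7  167.6] tilt 0.009 roll -0.003 yaw 1.566 F [-1.1 -0.1  3.3] J [-0.19  0.56  1.37 -0.    1.21 -0.12]
```

>>> apply_moves:
  moves:
    - {"twist":[0,0,0],"translation":[0,0,1],"hand":0}
    - {"twist":[0,0,0],"translation":[0,0,0],"hand":0}
    - {"twist":[0,0,0],"translation":[0,0,0],"hand":0}
    - {"twist":[0,0,0],"translation":[0,0,0],"hand":0}
    - {"twist":[0,0,0],"translation":[0,0,0],"hand":0}
    - {"twist":[0,0,0],"translation":[0,0,0],"hand":0}
    - {"twist":[0,0,0],"translation":[0,0,0],"hand":0}
    - {"twist":[0,0,0],"translation":[0,0,0],"hand":0}

```text
clock: 17.3
position: [0.6374, -0.0642, 0.1665]
tool_rot: [2.295, 2.132, 0.006]
wrist_force: [-1.9, 0.8, 2.9]
opening: 0.0002
```

```bash
python3 -c "
from h import *
tool()
a=optics.read_camera('side');cv2.imwrite('pics/side11.png',cv2.resize(a[110:290,230:410],None,fx=3.3,fy=3.3,interpolation=cv2.INTER_CUBIC))
"
```

```text
clock 17.3 TCP locker mm [ -66.5 -214.7  166.5] tilt 0.009 roll -0.004 yaw 1.566 F [-1.9  0.8  2.9] J [-0.19  0.56  1.37 -0.    1.21 -0.12]
```

View pics/side11.png

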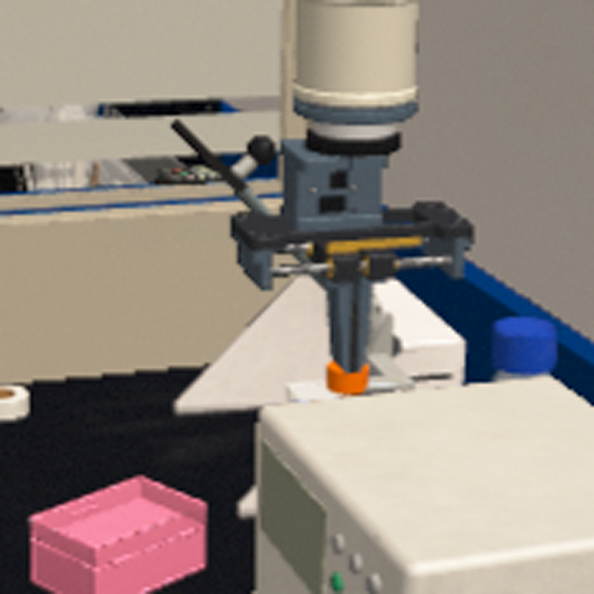

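The flap is sinking: its edge has moved from (240,80) to (177,125) in the crop. I'll hold a bit longer, then lift off.

>>> apply_moves:
  moves:
    - {"twist":[0,0,0],"translation":[0,0,0],"hand":0}
    - {"twist":[0,0,0],"translation":[0,0,0],"hand":0}
    - {"twist":[0,0,0],"translation":[0,0,0],"hand":0}
    - {"twist":[0,0,0],"translation":[0,0,0],"hand":0}
    - {"twist":[0,0,0],"translation":[0,0,0],"hand":0}
    - {"twist":[0,0,0],"translation":[0,0,0],"hand":0}
    - {"twist":[0,0,0],"translation":[0,0,-20],"hand":0}
    - {"twist":[0,0,0],"translation":[0,0,-30],"hand":0}
    - {"twist":[0,0,0],"translation":[0,0,-30],"hand":0}
    - {"twist":[0,0,0],"translation":[0,0,-20],"hand":0}

```text
clock: 18.35
position: [0.6353, -0.0636, 0.2659]
tool_rot: [2.298, 2.136, 0.0]
wrist_force: [-0.2, -0.9, 0.5]
opening: 0.0003
```

```bash
python3 -c "
from h import *
tool()
a=optics.read_camera('side');cv2.imwrite('pics/side12.png',cv2.resize(a[110:290,230:410],None,fx=3.3,fy=3.3,interpolation=cv2.INTER_CUBIC))
"
```

```text
clock 18.35 TCP locker mm [ -68.6 -214.3  265.9] tilt 0.003 roll -0.003 yaw 1.566 F [-0.2 -0.9  0.5] J [-0.19  0.47  1.24 -0.    1.43 -0.12]
```

View pics/side12.png

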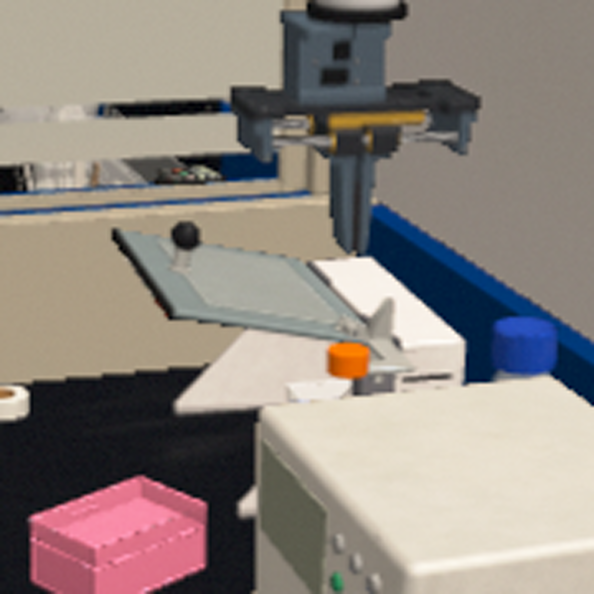

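```bash
python3 -c "
from fit import *
t=W((.7183,.1455,-.068),[-.165,.06,.25]);print(t)
plan(t,-.068,12)
"
```

```text
[0.5578 0.2166 0.25  ]
now [ 0.6364 -0.0638  0.2689] tool-axes shift mm [274.  -99.1  17.3] turn [ 0.008 -0.003  1.565]
[22.8, -8.3, 1.4] [0.001, -0.0, 0.13]
[21.6, -11.2, 1.4] [0.001, -0.0, 0.13]
[19.9, -13.9, 1.4] [0.001, -0.0, 0.13]
[18.0, -16.3, 1.5] [0.001, -0.0, 0.13]
[15.7, -18.5, 1.5] [0.001, -0.0, 0.13]
[13.1, -20.4, 1.5] [0.001, -0.0, 0.13]
[10.4, -21.9, 1.5] [0.001, -0.0, 0.13]
[7.4, -23.1, 1.5] [0.001, -0.0, 0.13]
[4.4, -23.9, 1.5] [0.001, -0.0, 0.13]
[1.2, -24.2, 1.5] [0.001, -0.0, 0.13]
[-1.9, -24.2, 1.5] [0.001, -0.0, 0.13]
[-5.1, -23.7, 1.6] [0.001, -0.0, 0.13]
```

>>> apply_moves:
  moves:
    - {"twist":[0,0,0.13],"translation":[22,-9,0],"hand":0}
    - {"twist":[0,0,0.13],"translation":[21,-11,0],"hand":0}
    - {"twist":[0,0,0.13],"translation":[20,-14,0],"hand":0}
    - {"twist":[0,0,0.13],"translation":[18,-16,0],"hand":0}
    - {"twist":[0,0,0.13],"translation":[16,-18,0],"hand":0}
    - {"twist":[0,0,0.13],"translation":[13,-20,0],"hand":0}
    - {"twist":[0,0,0.13],"translation":[10,-22,2],"hand":0}
    - {"twist":[0,0,0.13],"translation":[7,-23,2],"hand":0}
    - {"twist":[0,0,0.13],"translation":[4,-24,2],"hand":0}
    - {"twist":[0,0,0.13],"translation":[1,-24,2],"hand":0}
    - {"twist":[0,0,0.13],"translation":[-2,-24,2],"hand":0}
    - {"twist":[0,0,0.13],"translation":[-5,-24,2],"hand":0}

```text
clock: 19.6
position: [0.5631, 0.223, 0.2528]
tool_rot: [3.131, -0.2, 0.019]
wrist_force: [-0.6, 1.0, 0.1]
opening: 0.0006
```

```bash
python3 -c "
from h import *
tool()
a=optics.read_camera('side');cv2.imwrite('pics/side13.png',cv2.resize(a[110:290,230:410],None,fx=3.3,fy=3.3,interpolation=cv2.INTER_CUBIC))
"
```

```text
clock 19.6 TCP locker mm [-160.1   66.8  252.8] tilt 0.012 roll -0.004 yaw -0.059 F [-0.6  1.   0.1] J [ 0.28  0.43  1.35 -0.01  1.35  1.98]
```

View pics/side13.png

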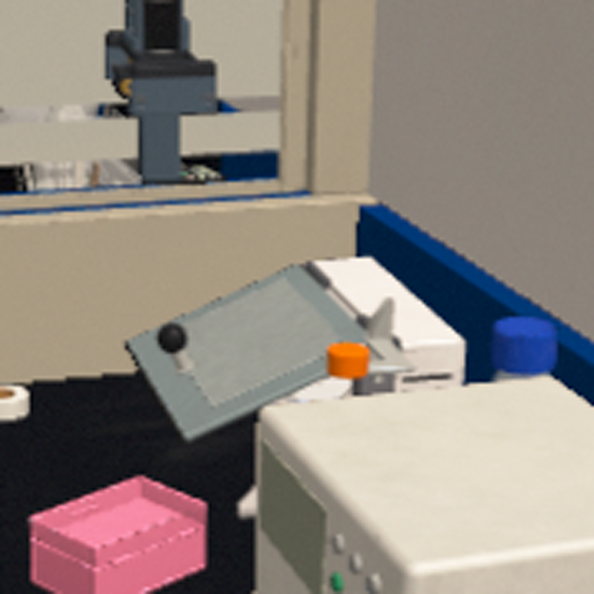

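>>> apply_moves:
  moves:
    - {"twist":[0,0.09,-0.02],"translation":[0,2,28],"hand":0}
    - {"twist":[0,0.09,-0.02],"translation":[-2.5,2,30],"hand":0}
    - {"twist":[0,0.09,-0.02],"translation":[-5,1,29],"hand":0}
    - {"twist":[0,0.09,0],"translation":[-8,0,29],"hand":0}
    - {"twist":[0,0.09,0],"translation":[-10,0,28],"hand":0}

```text
clock: 20.15
position: [0.5693, 0.2205, 0.1139]
tool_rot: [3.029, -0.113, 0.705]
wrist_force: [2.2, -1.4, -0.0]
opening: 0.0005
```

```bash
python3 -c "
from h import *
tool()
a=optics.read_camera('side');cv2.imwrite('pics/side14.png',cv2.resize(a[110:290,230:410],None,fx=3.3,fy=3.3,interpolation=cv2.INTER_CUBIC))
"
```

```text
clock 20.15 TCP locker mm [-153.8   64.7  113.9] tilt 0.457 roll -0.017 yaw -0.003 F [ 2.2 -1.4 -0. ] J [ 0.39  0.49  1.85 -0.52  0.44  2.47]
```

View pics/side14.png

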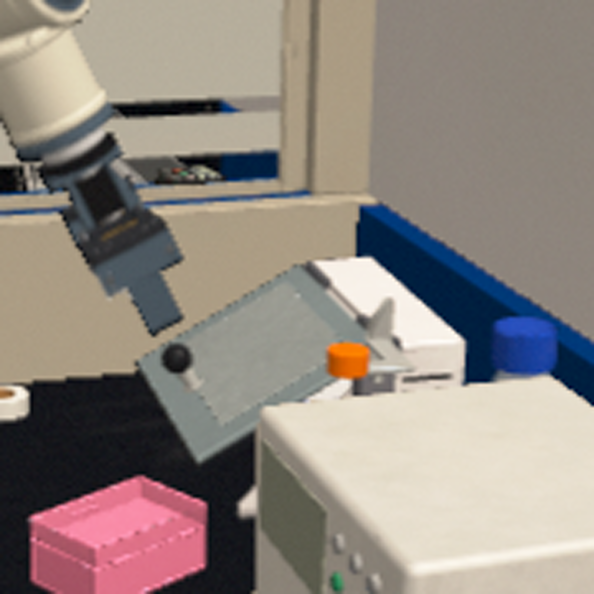

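>>> apply_moves:
  moves:
    - {"twist":[0,0,0],"translation":[-9,1,18],"hand":0}
    - {"twist":[0,0,0],"translation":[-9,1,18],"hand":0}
    - {"twist":[0,0,0],"translation":[3,0,9],"hand":0}

```text
clock: 20.5
position: [0.5733, 0.2155, 0.0624]
tool_rot: [3.024, -0.111, 0.699]
wrist_force: [-1.2, -0.0, 1.2]
opening: 0.0004
```

```bash
cat >> h.py <<'E'
def gap(L=(.7183,.1455),a=-.068):
    s=manip.get_state();p=np.array(s["position"]);M=R.from_rotvec(s["tool_rot"])
    c=p+M.apply([.016,0,0]); d=c[:2]-np.array(L); x=d[0]*np.cos(a)+d[1]*np.sin(a); z=c[2]-.15
    print("corner gap to shut face mm",round(1e3*(.7071*(z-x)-.002),1),"s",round(-1e3*.7071*(x+z),1))
E
python3 -c "
from h import *
tool();gap()"
```

```text
clock 20.5 TCP locker mm [-149.4   59.9   62.4] tilt 0.455 roll -0.023 yaw -0.001 F [-1.2 -0.   1.2] J [ 0.38  0.59  1.89 -0.69  0.34  2.65]
corner gap to shut face mm 36.5 s 152.5
```

>>> apply_moves:
  moves:
    - {"twist":[0,-0.02,0],"translation":[2,0,6],"hand":0}
    - {"twist":[0,-0.02,0],"translation":[2.5,0,6],"hand":0}
    - {"twist":[0,-0.02,0],"translation":[2.5,0,6],"hand":0}
    - {"twist":[0,0,0],"translation":[2.5,0,5],"hand":0}

```text
clock: 20.9
position: [0.5962, 0.2137, 0.0469]
tool_rot: [3.047, -0.11, 0.603]
wrist_force: [-1.2, -0.5, -0.3]
opening: 0.0004
```

```bash
python3 -c "
from h import *
tool();gap()"
```

```text
clock 20.9 TCP locker mm [-126.4   59.8   46.9] tilt 0.391 roll -0.022 yaw -0.0 F [-1.2 -0.5 -0.3] J [ 0.35  0.63  1.8  -0.46  0.4   2.38]
corner gap to shut face mm 8.4 s 147.5
```

>>> apply_moves:
  moves:
    - {"twist":[0,0,0],"translation":[1.5,0,4],"hand":0}
    - {"twist":[0,0,0],"translation":[1.5,0,3.5],"hand":0}

```text
clock: 21.1
position: [0.6034, 0.213, 0.0418]
tool_rot: [3.047, -0.111, 0.605]
wrist_force: [-25.2, 5.3, 25.5]
opening: 0.0005
```

```bash
python3 -c "
from h import *
tool();gap()"
```

```text
clock 21.1 TCP locker mm [-119.2   59.5   41.8] tilt 0.392 roll -0.022 yaw -0.001 F [-25.2   5.3  25.5] J [ 0.34  0.64  1.79 -0.46  0.4   2.38]
corner gap to shut face mm -0.3 s 146.1
```

>>> apply_moves:
  moves:
    - {"twist":[0,0,0],"translation":[-1.5,0,-5],"hand":0}
    - {"twist":[0,0,0],"translation":[-4,0,-15],"hand":0}
    - {"twist":[0,0,0],"translation":[-5,0,-30],"hand":0}
    - {"twist":[0,0,0],"translation":[-5,0,-40],"hand":0}
    - {"twist":[0,0,0],"translation":[0,0,-40],"hand":0}
    - {"twist":[0,0,0],"translation":[0,0,-40],"hand":0}

```text
clock: 21.7
position: [0.5184, 0.2213, 0.1957]
tool_rot: [3.047, -0.109, 0.594]
wrist_force: [-0.2, -0.3, 0.2]
opening: 0.0002
```

```bash
python3 -c "
from h import *
tool()
for n,(r,c) in dict(side=(160,230),top=(150,150)).items():
    a=optics.read_camera(n);cv2.imwrite(f'pics/{n}15f.png',a);cv2.imwrite(f'pics/{n}15.png',cv2.resize(a[r:r+170,c:c+210],None,fx=3.5,fy=3.5,interpolation=cv2.INTER_CUBIC))
"
```

```text
clock 21.7 TCP locker mm [-204.6   62.   195.7] tilt 0.386 roll -0.024 yaw 0.001 F [-0.2 -0.3  0.2] J [ 0.42  0.31  1.81 -0.31  0.71  2.27]
```

View pics/side15.png

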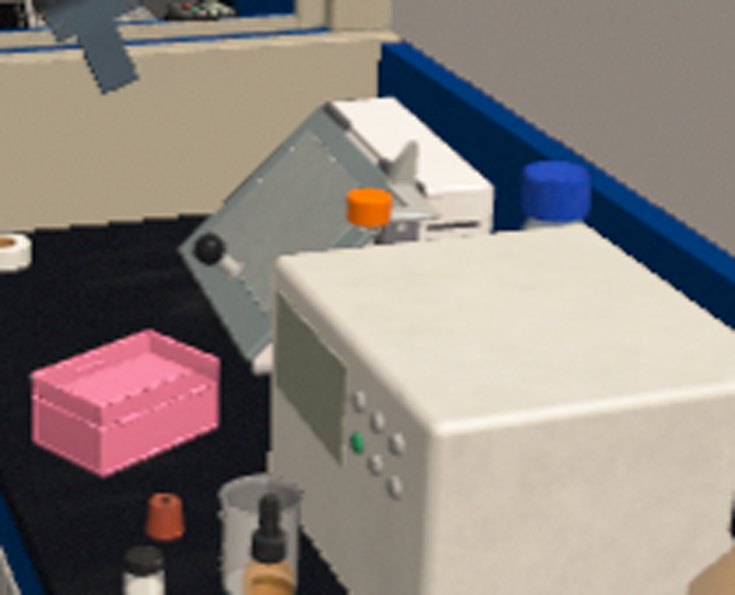

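View pics/top15f.png

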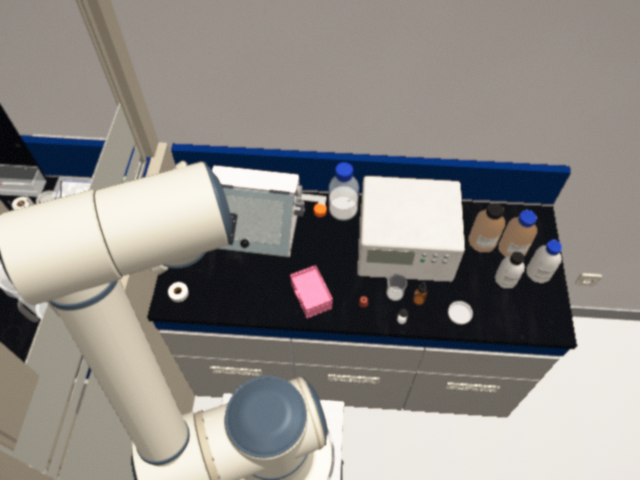

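```bash
python3 -c "
from h import *
for f0,f1,r in(('pics/side1.png','pics/side15f.png',(225,275,272,306)),('pics/top1.png','pics/top15f.png',(232,262,236,292))):
    a=cv2.imread(f0,0);b=cv2.imread(f1,0);y0,y1,x0,x1=r
    t=a[y0:y1,x0:x1].astype(np.float32);u=b[y0:y1,x0:x1].astype(np.float32)
    print(f0,cv2.phaseCorrelate(t,u,cv2.createHanningWindow((x1-x0,y1-y0),cv2.CV_32F)),np.abs(t-u).mean())
    for dy in(-2,-1,0,1,2): print(dy,np.abs(t-b[y0+dy:y1+dy,x0:x1].astype(np.float32)).mean().round(2),end=' ')
    print()
"
```

```text
pics/side1.png ((0.3822841042455245, 0.5844259626244366), 1.0030428949991863) 7.595294
-2 17.93 -1 12.68 0 7.6 1 11.03 2 16.24 
pics/top1.png ((0.2500394187492354, 0.11101543750683618), 0.9995847076839871) 4.3964286
-2 12.29 -1 6.94 0 4.4 1 9.71 2 15.3
```

```bash
python3 -c "
from h import *
for f0,f1,rs in(('pics/side1.png','pics/side15f.png',[(225,275,272,306),(250,350,306,350),(253,300,238,295),(206,228,325,345)]),('pics/top1.png','pics/top15f.png',[(232,262,236,292),(262,318,288,336),(278,305,165,192),(195,222,312,355)])):
  a=cv2.imread(f0,0);b=cv2.imread(f1,0)
  for y0,y1,x0,x1 in rs:
    t=a[y0:y1,x0:x1].astype(np.float32);u=b[y0:y1,x0:x1].astype(np.float32)
    print(f0,np.round(cv2.phaseCorrelate(t,u,cv2.createHanningWindow((x1-x0,y1-y0),cv2.CV_32F))[0],2))
"; python3 -c "
import cv2,numpy as np
a=cv2.imread('pics/side1.png')[175:285,265:375];b=cv2.imread('pics/side15f.png')[175:285,265:375]
cv2.imwrite('pics/cmp.png',cv2.resize(np.hstack([a,b]),None,fx=3.5,fy=3.5,interpolation=cv2.INTER_CUBIC))"
```

```text
pics/side1.png [0.38 0.58]
pics/side1.png [0.55 0.08]
pics/side1.png [ 0.08 -0.07]
pics/side1.png [0.02 0.27]
pics/top1.png [0.25 0.11]
pics/top1.png [-0.02 -0.03]
pics/top1.png [0.36 0.31]
pics/top1.png [0.76 0.47]
```

View pics/cmp.png

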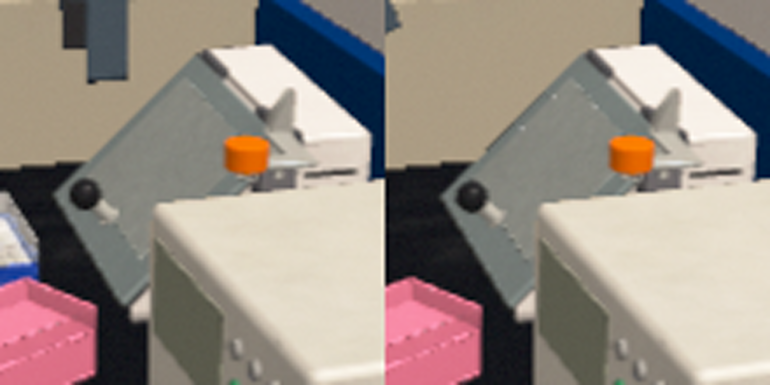

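The flap's position matches the starting picture to under a pixel, and the gripper is clear of everything, so I'm handing in.

```bash
python3 -c "
from cell import manip
print(manip.hand_in())"
```

```text
the job is handed in; nothing more can be done
None
```

The job is done and handed in at about 22 s of the 72 s allowed: the flap is shut over the box of pipette tips.

- **Raising the flap:** I pinched the knob and lifted the flap to its end stop. The stay locked, and the flap held by itself once I let go.
- **Box:** I slid the blue box in with two tilted fingertips. Its centre ended 6 to 12 mm short of the hinge line (x about -6 to -12 mm, limits -30 to 20), level on the bench. I measured this just before closing; once the flap is shut, the box cannot be seen.
- **Closing the flap:** I held the orange tab down for about 2 s, until the flap was well on its way down. It sank by itself, and I pushed it the last few millimetres shut from the bare spot.

**Last checks:**
- **Flap:** it matches its starting, shut position to about 0.7 pixel in the side view and 0.3 in the top view, close to the 0.1 to 0.9 pixel shifts measured on things that had not moved.
- **Other things on the bench:** they look unmoved. I measured only the pink box, the tape roll and the tab and media bottle area; the rest I judged by eye.
- **Gripper:** it was clear of everything when I handed in.

**Forces higher than intended:** the fingertips briefly pressed the tab with about 55 N when it bottomed out, and I backed off at once. The final push on the flap peaked at about 36 N. Both are below the 120 N wrist limit. The 40 N limit covers the arm and the gripper's body; I read it as not covering the fingertips, the only part that pressed the tab.

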